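# Unstack the plaster moulds onto their drying boards

### The job

Take the stack of plaster moulds on the banding wheel apart, one mould at a time from the top down, and set each one upright and centred on the drying board of its own shape (hexagon, round, square, oblong), with the square and the oblong turned in line with their boards. Set the moulds down, do not drop or tip them, let go of each before going on to the next, and leave the small glaze jar and the kiln prop where they stand.

Things in the scene. Friction and masses are not known exactly. Their poses are not given: they have to be found in the camera images.
- hex_mould: white plaster press mould, a plain six-sided block 30 mm high (top in effect flat, with a grey hollow); 36 mm across flats; top of the stack at the start, standing on the round mould. Origin at the centre of its underside, z up; a pair of parallel flats faces along +-y (flats at +-18 mm in y), two corners lie on x at +-20.8 mm. About 50 g. Stack top: 170 mm above the table.
- round_mould: white plaster press mould, a plain round block 30 mm high (top in effect flat, with a grey hollow); 48 mm in diameter; second from the top, standing on the square mould. Origin at the centre of its underside, z up. About 75 g.
- square_mould: white plaster press mould, a plain square block 30 mm high (top in effect flat, with a grey hollow); 60 x 60 mm; third from the top, standing on the oblong mould. Origin at the centre of its underside, z up; its sides run along x and y. About 140 g.
- oblong_mould: white plaster press mould, a plain oblong block 30 mm high (top in effect flat, with a grey hollow); 110 mm along its x, 64 mm along its y; bottom of the stack, near the centre of the banding wheel (fixed aluminium disc, 160 mm across, top 50 mm above the table). Origin at the centre of its underside, z up. About 240 g.
- hex_board: fixed drying board of pale plywood, 12 mm thick, hexagonal, 70 mm across flats; its top is flat. Origin at the centre of its underside (on the table), z up
- round_board: fixed drying board of pale plywood, 12 mm thick, round, 82 mm in diameter; its top is flat. Origin at the centre of its underside (on the table), z up
- square_board: fixed drying board of pale plywood, 12 mm thick, square, 92 x 92 mm; its top is flat. Origin at the centre of its underside (on the table), z up; its sides run along x and y. The mould may stand on it in any quarter turn
- oblong_board: fixed drying board of pale plywood, 12 mm thick, oblong, 140 mm along its x and 94 mm along its y; its top is flat. Origin at the centre of its underside (on the table), z up. The mould's long side goes along the board's long side, either end first
- glaze_jar: bystander: small lidded glazed jar, blue with a white lid, 42 mm in diameter and 50 mm high, loose on the table among the boards. Origin at the centre of its underside. Not to be moved
- kiln_prop: bystander: buff ceramic kiln prop, a spool 38 mm in diameter and 44 mm high, loose on the table among the boards. Origin at the centre of its underside. Not to be moved
Things that resemble listed ones, but are neither listed nor needed, are in the scene too. Leave any black or red look-alike of the square_mould alone.

How it is judged:
By the outcome, as a careful person would: the job done as asked, in the order asked, and still so for the second after the job is handed in, with the robot touching nothing.
It also fails if it takes over 115 s, if anything falls off the work surface, if the arm or the gripper's body presses on something with over 40 N, if the wrist force passes 120 N, or if a joint passes its speed limit or range.

### The arm

A 7-joint arm with a two-finger parallel gripper is mounted at the origin on the work surface. World frame = base frame: x ahead of the robot, y to its left, z up, the work surface at z = 0. Lengths are in m, angles in rad, forces in N, time in s.
With the tool pointing down it reaches from about 0.375 to 0.925 m from the base axis. Payload 3.1 kg.
Tool frame: the origin (TCP) lies at the centre of the arm's flange, where the gripper is bolted on; the fingertips stand 173 mm ahead of it and the grasp point (between the pads) lies 155 mm ahead of it (env.tcp_to_tips is the distance from the TCP to the fingertips, in m); z points along the fingers, y is the line along which they close (so a half turn about z gives the same grasp; the last joint's range is limited). The gripper opens to 85 mm and grips with 20 to 120 N. Pads are 22 mm wide; open, the fingers measure 114 mm over their backs; the gripper's body (76 mm by 85 mm) begins 54 mm behind the grasp point. The pads swing forward as they close: fully open they stand 13 mm farther back than shut.
Start: joints at [1.099, 0.383, 0.044, 1.598, -0.018, 1.161, -0.05], TCP at [0.237, -0.605, 0.405] pointing down, gripper open.
Joint ranges: [-2.61, 2.61], [-0.41, 2.15], [-1.48, 1.57], [0, 2.5], [-1.57, 4.71], [0.05, 1.97], [-2.85, 2.85]. Speed limits (rad/s): [2.79, 2.79, 3.14, 3.14, 3.14, 3.14, 3.14].

### API

Orientations are given as [roll, pitch, yaw] about the fixed x, y, z axes, in that order (R = Rz(yaw) Ry(pitch) Rx(roll)).
In Python, from rig import monitor, vision, ticket, env gives the robot as it stands.
- The arm moves only by the shell command python3 -m creep 'ROWS' [FORCE]. ROWS is text: rows parted by semicolons, each of 7 numbers parted by spaces: the closure, from -1 (fully open) to 1 (shut), then the shift along the tool's x, y, z scaled (see below), then the turn, a rotation vector about the tool's x, y, z scaled (see below). In form: grip tx ty tz rx ry rz; .... A call has 1 to 10 rows; each row shifts and turns the commanded pose from where the row before left it, along the tool's axes as they then stand; what a row does not reach is not made up. The controller multiplies each number of a shift by 0.025 m and each number of a turn by 180 degrees. A row lasts 1/12 s, in which the tool goes at most 41.7 mm and 7.16 degrees, less where a joint would pass 70% of its speed; a pose out of reach is approached as far as the arm can. A call with a number of a shift or a turn outside -1 to 1 is refused whole. A call with a gripper value outside its range is refused whole. The fingers move at their own pace and stop on an object; FORCE is the grip in N (left out, the last holds). Time passes only in rows, so rows that do not move let the fingers close. It gives the time, the measured TCP pose, the force, the opening and the grip force at its end, in the units of the state.
- monitor.read_state(): the state, without advancing time (a new reading comes with each control period).
- vision.camera(name): name is "side" or "top"; returns a dict with "image" (384x512x3 uint8, red, green, blue), "fx", "fy", "cx", "cy" (pixels), "world_to_cam" (4x4, takes a point from world to camera coordinates). Camera axes: x right, y down, z forward; pixel columns grow to the right and rows downward; lengths in m; the calibration is good to about 2 mm. A picture is of the moment at which its call begins. There is no depth.
- ticket.finish_job(): hands the job in; it is judged then, once.
The state is a dict: "time": time; "joint_positions": joint angles; "joint_velocities": joint speeds; "effort": joint torques, N m; "eef_pos": TCP position; "orientation": TCP orientation; "force": force on the tool from outside, world axes, zero at the start; "ft_torque": the same for the moment, N m; "opening": finger opening in m; "grip_force": force on a finger pad.
Only numpy, scipy, OpenCV 4.12 (cv2) and the standard library are available. Lean on these libraries where they do the work, as an engineer would, in place of code of your own. Each camera call takes 0.05 s, during which the arm holds its last target. There are 200 camera calls.

## Working session

There is one attempt and no reset: what is moved stays moved. The work goes in short steps, Python scripts to look and compute and a shell command to move; the robot and the scene stay as the last step left them, time stands still between calls to the robot, and variables do not carry over. Pictures are saved under pics/ and viewed, at most 14 in all, crops included, and the job is handed in when it is done.

```bash
ls; mkdir -p pics; python3 - <<'E'
from rig import monitor, vision, env
import cv2, numpy as np
print(monitor.read_state())
for n in("top","side"):
    c=vision.camera(n); cv2.imwrite(f"pics/{n}0.png",c["image"][:,:,::-1]); np.savez(f"pics/{n}0.npz",**c)
    print(n,c["fx"],c["fy"],c["cx"],c["cy"]); print(np.round(c["world_to_cam"],4))
E
```

```text
pics
{'time': 0.0, 'joint_positions': array([ 1.09919905,  0.38386153,  0.04382572,  1.59960071, -0.0178932 ,
        1.16120669, -0.04991992]), 'joint_velocities': array([ 0.0007706 , -0.00066118,  0.00069184, -0.00050389, -0.00109501,
       -0.00181955, -0.00034431]), 'effort': array([-8.07923516e-04, -4.33464003e+01,  1.02404628e+00, -2.49513549e+01,
        1.05874788e-02,  1.14002055e-02,  1.17228723e-05]), 'eef_pos': array([ 0.23718893, -0.60464668,  0.4032569 ]), 'orientation': array([-3.13891280e+00,  1.48453676e-04,  3.73867231e-01]), 'force': array([-0.17137959,  0.37963819,  0.0217315 ]), 'ft_torque': array([ 0.01480496, -0.03710144, -0.00203015]), 'grip_force': 0.0, 'opening': 0.0856594713567543}
top 459.42099826627384 459.42099826627384 255.01952872932094 196.88043588110324
[[ 1.8400e-02 -9.9980e-01  5.0000e-04 -4.2400e-02]
 [-9.9840e-01 -1.8400e-02 -5.3900e-02  5.3390e-01]
 [ 5.3900e-02  5.0000e-04 -9.9850e-01  1.3278e+00]
 [ 0.0000e+00  0.0000e+00  0.0000e+00  1.0000e+00]]
side 361.8375873157588 361.8375873157588 252.09977307949566 189.08061474582033
[[-0.7638 -0.6453 -0.0144  0.3881]
 [-0.4305  0.5259 -0.7335  0.331 ]
 [ 0.481  -0.554  -0.6795  0.6347]
 [ 0.      0.      0.      1.    ]]
```

View pics/top0.png

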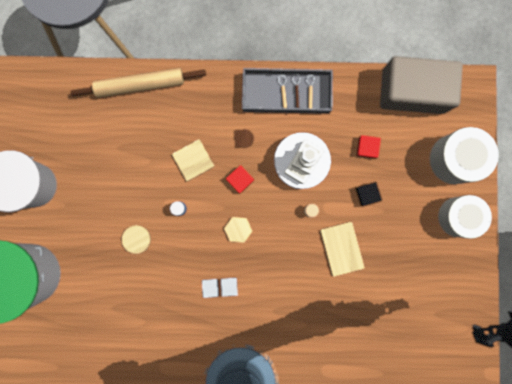

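View pics/side0.png

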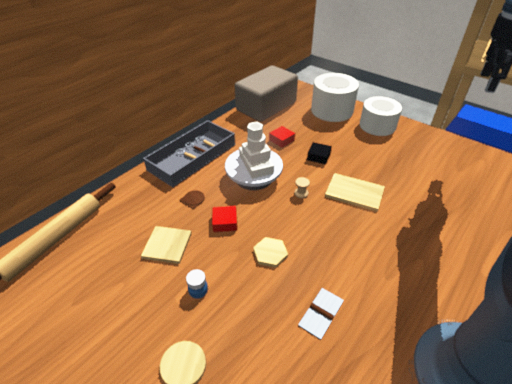

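Top view: stack on the wheel at (307,157). The boards are square (193,160), hex (238,230), round (136,239) and oblong (342,249). The jar is at (177,208) and the prop at (311,211). The red look-alikes at (239,179) and (369,147) and the black one at (369,194) are left alone; the white blocks on the wheel are the only ones that fit the description. Next I measure and confirm with an enlarged crop.

```bash
cat > h.py <<'E'
import numpy as np, cv2
def load(f): return dict(np.load(f))
def plane(c,uv,z):
    uv=np.atleast_2d(uv).astype(float); W=c["world_to_cam"]; R=W[:3,:3]; o=-R.T@W[:3,3]
    d=np.c_[(uv[:,0]-c["cx"])/c["fx"],(uv[:,1]-c["cy"])/c["fy"],np.ones(len(uv))]@R
    return o+d*((z-o[2])/d[:,2])[:,None]
def proj(c,p):
    q=np.atleast_2d(p)@c["world_to_cam"][:3,:3].T+c["world_to_cam"][:3,3]
    return np.c_[q[:,0]/q[:,2]*c["fx"]+c["cx"],q[:,1]/q[:,2]*c["fy"]+c["cy"]]
def rect(c,cnt,z):
    w=(plane(c,cnt.reshape(-1,2),z)[:,:2]*1000).astype(np.float32)
    M=cv2.moments(w); r=cv2.minAreaRect(w)
    return np.round([M["m10"]/M["m00"],M["m01"]/M["m00"]],1), np.round(r[0],1),np.round(r[1],1),round(r[2],1)
E
python3 - <<'E'
from h import *
for n in("top","side"):
    c=load(f"pics/{n}0.npz"); hsv=cv2.cvtColor(c["image"],cv2.COLOR_RGB2HSV)
    m=cv2.inRange(hsv,(15,40,150),(35,160,255))
    for k in cv2.findContours(m,0,cv2.CHAIN_APPROX_NONE)[0]:
        if cv2.contourArea(k)>60: print(n,cv2.boundingRect(k),rect(c,k,.012))
t=load("pics/top0.npz");s=load("pics/side0.npz")
a=cv2.resize(t["image"][120:205,260:345],(590,590),interpolation=2)
b=cv2.resize(s["image"][115:195,215:295],(590,590),interpolation=2)
cv2.imwrite("pics/crop_t.png",a[:,:,::-1]);cv2.imwrite("pics/crop_s.png",b[:,:,::-1])
print(proj(t,[[.6,-.1,.05]]))
E
```

```text
top (121, 225, 30, 29) (array([405.5, 313. ]), array([405.5, 313.2]), array([81.3, 84.7]), 1.1)
top (320, 221, 45, 56) (array([ 389. , -289.2]), array([ 389.2, -289.2]), array([144.2,  97.9]), 15.6)
top (224, 216, 29, 27) (array([439.2,  15.9]), array([439. ,  15.8]), array([81.9, 75.1]), 25.2)
top (305, 204, 14, 13) (array([ 498.8, -198.3]), array([ 499.3, -198.3]), array([35.1, 38.1]), 1.1)
top (172, 139, 43, 43) (array([641. , 152.6]), array([640.8, 152.8]), array([96.2, 96.8]), 29.9)
top (309, 85, 4, 24) (array([ 835.2, -191.3]), array([ 835.4, -191.4]), array([69.1,  8.9]), 0.7)
top (282, 85, 5, 24) (array([ 833.3, -112.7]), array([ 834. , -112.6]), array([69.3, 11.5]), 6.5)
top (92, 68, 92, 27) (array([872.8, 320.8]), array([873. , 323.4]), array([ 45.2, 270.5]), 9.1)
top (437, 61, 21, 24) (array([ 923.6, -599.2]), array([ 914.5, -595.4]), array([57.8, 69.5]), 84.7)
top (394, 58, 33, 34) (array([ 921.2, -480.5]), array([ 907.2, -485.2]), array([95.3, 97. ]), 87.6)
top (99, 16, 35, 42) (array([1005.2,  393.3]), array([1003.7,  392.4]), array([160.2,  11.4]), 40.1)
side (159, 340, 48, 44) (array([408.4, 311.7]), array([409.4, 309.8]), array([84.8, 75.3]), 39.9)
side (253, 237, 36, 28) (array([441.7,  14.4]), array([441.4,  14.3]), array([75.1, 81.2]), 57.9)
side (140, 225, 52, 37) (array([643.4, 152. ]), array([643. , 151.5]), array([97.6, 95.5]), 30.4)
side (0, 193, 99, 82) (array([895.7, 302.7]), array([896. , 307.9]), array([ 57.5, 274.5]), 8.7)
side (295, 177, 16, 10) (array([ 519. , -228.4]), array([ 518.4, -228.6]), array([42.1, 37.5]), 39.2)
side (325, 172, 60, 39) (array([ 390.7, -290.5]), array([ 390.7, -289.4]), array([144. , 103.1]), 15.1)
side (237, 66, 59, 28) (array([ 988.3, -656. ]), array([ 987.6, -657.4]), array([219.5, 140.8]), 85.9)
side (469, 39, 23, 27) (array([  403.4, -1487.3]), array([  404.8, -1477.4]), array([ 60.6, 339. ]), 8.5)
[[279.08583914 173.73038907]]
```

View pics/crop_t.png

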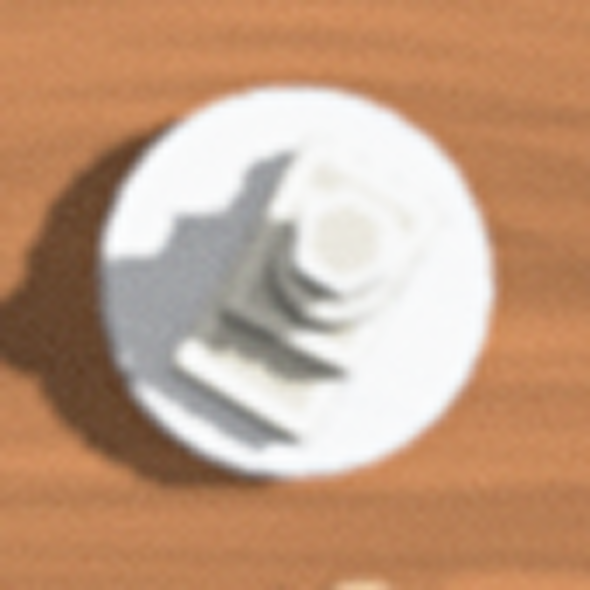

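View pics/crop_s.png

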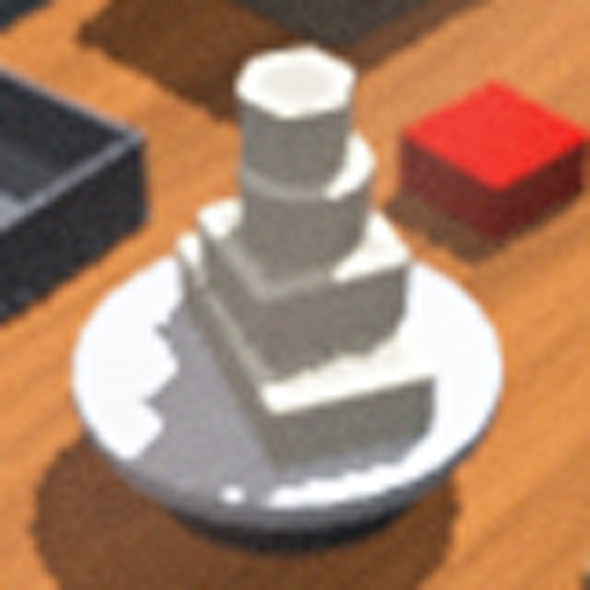

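The crops confirm the white stack on the wheel: hex on top, then round, square and oblong, with the hex hollow at crop_t (347,237). The red block beside it is a look-alike. I'll make the first approach move and refine the stack from the stored images.

```bash
python3 -m creep '-1 1 -0.5 0 0 0 0;-1 1 -0.5 0 0 0 0;-1 1 -0.5 0 0 0 0;-1 1 -0.5 0 0 0 0;-1 1 -0.5 0 0 0 0;-1 1 -0.5 0 0 0 0;-1 1 -0.5 0 0 0 0;-1 1 -0.5 0 0 0 0;-1 0 0 0 0 0 0' 
python3 - <<'E'
from h import *
from rig import env,monitor
print(env.tcp_to_tips, monitor.read_state()["joint_positions"].round(3))
t=load("pics/top0.npz");s=load("pics/side0.npz")
T=lambda *p:np.array(p)/6.941+[259.57,119.57]
S=lambda *p:np.array(p)/7.375+[214.57,114.57]
print("wheel",plane(t,T([100,278],[493,278],[297,87],[297,475]),.05)[:,:2].round(4).tolist())
print("hex hollow top",plane(t,T([347,237]),.17)[:,:2],"side",plane(s,S([299,78]),.17)[:,:2])
print("obl top",plane(t,T([178,352],[300,438]),.08).round(4).tolist())
print("obl side",plane(s,S([183,243],[265,408],[435,375]),.08).round(4).tolist())
print("sq side",plane(s,S([202,215],[268,295],[408,262]),.11).round(4).tolist())
print("sq top",plane(t,T([215,318],[345,378]),.11).round(4).tolist())
for c,n,x0,y0 in((t,"t",275,130),(s,"s",232,117)):
    g=cv2.cvtColor(c["image"],cv2.COLOR_RGB2GRAY)[y0:y0+60,x0:x0+60]
    g=cv2.resize(g,(600,600),interpolation=cv2.INTER_CUBIC)
    cv2.imwrite(f"pics/e{n}.png",cv2.createCLAHE(6,(4,4)).apply(g))
E
```

```text
time: 0.85
eef_pos: [0.3927, -0.4327, 0.4041]
orientation: [-3.138, -0.004, 0.385]
force: [1.5, 1.3, 0.2]
opening: 0.0851
grip_force: 0.0
0.1734 [ 0.828  0.264 -0.074  1.757  0.016  1.122 -0.436]
wheel [[0.6402, -0.0848], [0.6432, -0.2465], [0.721, -0.1648], [0.5604, -0.1669]]
hex hollow top [[ 0.64095485 -0.1721465 ]] side [[ 0.64400498 -0.17650214]]
obl top [[0.6068, -0.1154, 0.08], [0.5731, -0.1648, 0.08]]
obl side [[0.6956, -0.1687, 0.08], [0.6085, -0.1141, 0.08], [0.5736, -0.1663, 0.08]]
sq side [[0.6735, -0.156, 0.11], [0.624, -0.1347, 0.11], [0.5978, -0.1808, 0.11]]
sq top [[0.6171, -0.1278, 0.11], [0.5944, -0.1791, 0.11]]
```

View pics/et.png

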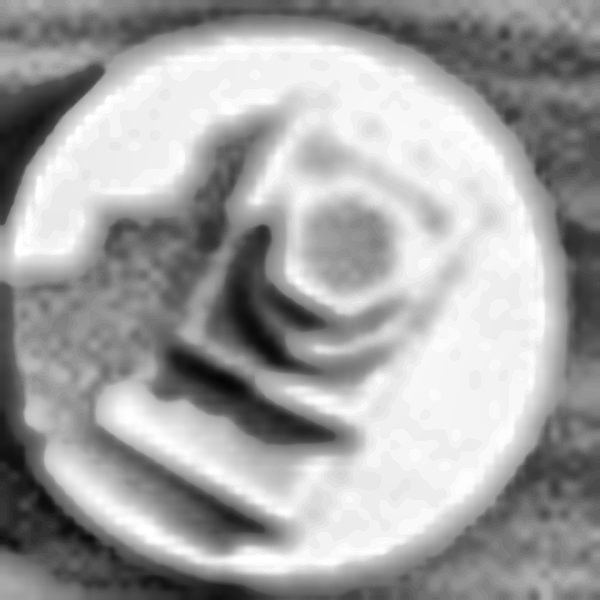

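View pics/es.png

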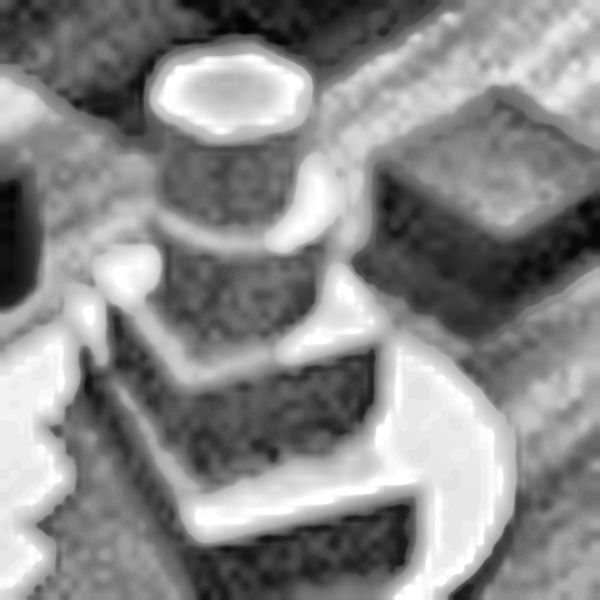

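Hex centre is about (0.6425,-0.174), with flats facing ±y (left edge vertical at et (285,250), bottom corner (345,308)). Square yaw is about -26° and oblong about -33°, with the oblong centred near (0.637,-0.170). All of these lie within 10 mm of the wheel centre (0.641,-0.166), so they fit. I'll turn to yaw 0 and go above the hex.

```bash
cat >> h.py <<'E'
def go(x,y,z,yaw):
    "shift (units of 25 mm, in tool axes after the turn) and turn still needed"
    from rig import monitor
    from scipy.spatial.transform import Rotation as R
    s=monitor.read_state(); o=s["orientation"]; d=np.array([x,y,z])-s["eef_pos"]
    Rt=R.from_euler("xyz",[np.pi,0,np.radians(yaw)])
    rv=(R.from_euler("xyz",o).inv()*Rt).as_rotvec()
    print("t",round(s["time"],2),"pos",s["eef_pos"].round(4),"rpy",np.degrees(o).round(1),"shift",(Rt.inv().apply(d)/.025).round(2),"turn",(rv/np.pi).round(4),"j1,7",s["joint_positions"][[0,6]].round(2),"F",s["force"].round(1),"open",round(s["opening"],4),"grip",round(s["grip_force"],1))
E
python3 -m creep '-1 0 0 0 0 0 0.03;-1 0 0 0 0 0 0.03;-1 0 0 0 0 0 0.03;-1 0 0 0 0 0 0.0325;-1 0.91 -0.94 0 0 0 0;-1 0.91 -0.94 0 0 0 0;-1 0.91 -0.94 0 0 0 0;-1 0.91 -0.94 0 0 0 0;-1 0.91 -0.94 0 0 0 0;-1 0.91 -0.94 0 0 0 0'
python3 -m creep '-1 0.91 -0.94 0 0 0 0;-1 0.91 -0.94 0 0 0 0;-1 0.91 -0.94 0 0 0 0;-1 0.91 -0.94 0 0 0 0;-1 0.91 -0.94 0 0 0 0;-1 0 0 0 0 0 0;-1 0 0 0 0 0 0'
python3 -c "
from h import *
go(.6425,-.174,.319,0)"
```

```text
time: 1.68
eef_pos: [0.5256, -0.2986, 0.4041]
orientation: [-3.141, 0.001, -0.011]
force: [1.4, -1.0, 0.5]
opening: 0.0851
grip_force: 0.0
time: 2.27
eef_pos: [0.6415, -0.1797, 0.4037]
orientation: [-3.139, 0.001, -0.005]
force: [0.1, -0.8, 0.3]
opening: 0.0858
grip_force: 0.0
t 2.27 pos [ 0.6415 -0.1797  0.4037] rpy [-179.9    0.    -0.3] shift [ 0.04 -0.23  3.39] turn [-0.0007  0.0003 -0.0015] j1,7 [ 0.35 -1.42] F [ 0.1 -0.8  0.3] open 0.0858 grip 0.0
```

```bash
python3 -m creep '-1 0.04 -0.23 0 0 0 0;-1 0 0 0.8 0 0 0;-1 0 0 0.8 0 0 0;-1 0 0 0.8 0 0 0;-1 0 0 0.6 0 0 0;-1 0 0 0.39 0 0 0;-1 0 0 0 0 0 0' 30
python3 -c "
from h import *
go(.6425,-.174,.319,0)"
python3 -m creep '1 0 0 0 0 0 0;1 0 0 0 0 0 0;1 0 0 0 0 0 0;1 0 0 0 0 0 0;1 0 0 0 0 0 0;1 0 0 0 0 0 0' 30
python3 -c "
from h import *
go(.6425,-.174,.45,0)"
```

```text
time: 2.85
eef_pos: [0.6391, -0.1791, 0.3168]
orientation: [-3.141, 0.006, -0.014]
force: [-0.2, 0.6, -0.0]
opening: 0.0855
grip_force: 0.0
t 2.85 pos [ 0.6391 -0.1791  0.3168] rpy [-180.     0.4   -0.8] shift [ 0.14 -0.2  -0.09] turn [-0.0001  0.002  -0.0044] j1,7 [ 0.34 -1.44] F [-0.2  0.6 -0. ] open 0.0855 grip 0.0
time: 3.35
eef_pos: [0.642, -0.1775, 0.3219]
orientation: [3.141, -0.003, -0.011]
force: [0.7, 0.8, 4.3]
opening: 0.0405
grip_force: 30.8
t 3.35 pos [ 0.642  -0.1775  0.3219] rpy [180.   -0.2  -0.6] shift [ 0.02 -0.14 -5.12] turn [ 0.0002 -0.0011 -0.0034] j1,7 [ 0.34 -1.44] F [0.7 0.8 4.3] open 0.0405 grip 30.8
```

Opening of 40.5 mm is more than the 36 mm across the flats, so I'll look before lifting.

```bash
python3 - <<'E'
from h import *
from rig import vision
ims=[]
for n,x0,y0 in(("top",255,105),("side",205,60)):
    c=vision.camera(n); np.savez(f"pics/{n}1.npz",**c)
    ims.append(cv2.resize(c["image"][y0:y0+120,x0:x0+100],(400,480),interpolation=2))
cv2.imwrite("pics/g1.png",np.hstack(ims)[:,:,::-1])
go(.6425,-.174,.45,0)
E
```

```text
t 3.45 pos [ 0.642  -0.1775  0.3219] rpy [180.   -0.2  -0.6] shift [ 0.02 -0.14 -5.12] turn [ 0.0002 -0.0011 -0.0034] j1,7 [ 0.34 -1.44] F [-0.6 -0.   5.1] open 0.0408 grip 30.9
```

View pics/g1.png

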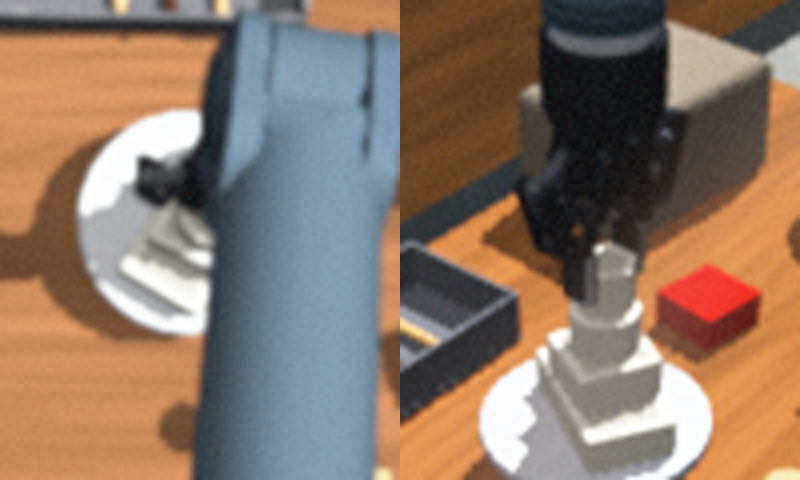

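The hex is between the pads and the stack stands, but the pads are off the flats. I'll measure the hex's yaw from the first images.

```bash
python3 - <<'E'
from h import *
s=load("pics/side0.npz"); x0,y0=240,110
g=cv2.cvtColor(s["image"],cv2.COLOR_RGB2GRAY)[y0:y0+24,x0:x0+32]
g=cv2.resize(g,None,fx=10,fy=10,interpolation=cv2.INTER_CUBIC)
for th in(170,185,200):
    m=(g>th).astype(np.uint8)
    k=max(cv2.findContours(m,0,1)[0],key=cv2.contourArea)
    px=(k.reshape(-1,2)+.5)/10-.5+[x0,y0]
    w=plane(s,px,.17)[:,:2]*1000; c=rect(s,px,.17)
    print(th,cv2.contourArea(k)/100,c)
    d=w-c[0]; a=np.arange(0,180,5)
    wd=[np.ptp(w@[np.cos(np.radians(t)),np.sin(np.radians(t))]) for t in a]
    print(dict(zip(a.tolist(),np.round(wd,1).tolist())))
t=load("pics/top0.npz"); print("corners et",plane(t,np.array([[272,228],[285,275],[345,308],[403,275]])/10+[274.55,129.55],.17)[:,:2].round(4).tolist())
E
```

```text
170 113.535 (array([ 642.9, -173.8]), array([ 643.1, -173.8]), array([41.7, 41.5]), 58.7)
{0: 43.2, 5: 43.0, 10: 42.5, 15: 41.9, 20: 41.1, 25: 40.1, 30: 39.8, 35: 40.2, 40: 40.5, 45: 41.1, 50: 41.4, 55: 41.6, 60: 41.8, 65: 41.8, 70: 41.6, 75: 41.3, 80: 41.0, 85: 40.6, 90: 40.9, 95: 42.3, 100: 43.5, 105: 44.3, 110: 44.9, 115: 45.1, 120: 45.0, 125: 44.6, 130: 44.0, 135: 43.6, 140: 42.9, 145: 41.8, 150: 41.5, 155: 42.0, 160: 42.3, 165: 42.8, 170: 43.1, 175: 43.3}
185 107.79 (array([ 643. , -173.8]), array([ 643.2, -173.8]), array([41.1, 40.2]), 59.4)
{0: 42.2, 5: 41.9, 10: 41.3, 15: 40.8, 20: 40.1, 25: 39.3, 30: 39.0, 35: 39.5, 40: 39.9, 45: 40.4, 50: 40.8, 55: 41.0, 60: 41.1, 65: 41.0, 70: 40.7, 75: 40.4, 80: 40.1, 85: 39.6, 90: 39.7, 95: 41.1, 100: 42.2, 105: 43.1, 110: 43.7, 115: 44.0, 120: 44.0, 125: 43.6, 130: 43.0, 135: 42.5, 140: 41.6, 145: 40.6, 150: 40.3, 155: 40.8, 160: 41.1, 165: 41.7, 170: 42.2, 175: 42.3}
200 101.975 (array([ 643.1, -173.8]), array([ 642.9, -173.9]), array([38.3, 41.2]), 88.5)
{0: 41.1, 5: 40.8, 10: 40.2, 15: 39.8, 20: 39.2, 25: 38.4, 30: 38.2, 35: 38.8, 40: 39.2, 45: 39.8, 50: 40.1, 55: 40.4, 60: 40.4, 65: 40.1, 70: 39.7, 75: 39.4, 80: 39.2, 85: 38.8, 90: 38.7, 95: 39.8, 100: 40.8, 105: 41.7, 110: 42.3, 115: 42.6, 120: 42.6, 125: 42.2, 130: 41.6, 135: 41.0, 140: 40.2, 145: 39.4, 150: 39.1, 155: 39.6, 160: 39.9, 165: 40.4, 170: 40.9, 175: 41.2}
corners et [[0.6441, -0.1518], [0.6319, -0.1554], [0.6236, -0.171], [0.6325, -0.186]]
```

```bash
python3 -m creep '-1 0 0 0 0 0 0;-1 0 0 0 0 0 0;-1 0 0 0 0 0 0;-1 0 0 0 0 0 0;-1 0 0 0 0 0 0;-1 0 0 -0.5 0 0 0;-1 0 0 -1 0 0 0;-1 0 0 -1 0 0 0;-1 0 0 -1 0 0 0;-1 0 0 -1 0 0 0' 30
python3 -m creep '-1 1 0 -0.5 0 0 0;-1 1 0 -0.5 0 0 0;-1 1 0 0 0 0 0;-1 1 0 0 0 0 0;-1 0 0 0 0 0 0'
python3 - <<'E'
from h import *
from rig import vision
s=vision.camera("side");np.savez("pics/side2.npz",**s)
cv2.imwrite("pics/g2.png",cv2.resize(s["image"][60:200,200:310],(550,600),interpolation=2)[:,::1,::-1][:600])
x0,y0=240,110
g=cv2.cvtColor(s["image"],cv2.COLOR_RGB2GRAY)[y0:y0+24,x0:x0+32]
g=cv2.resize(g,None,fx=10,fy=10,interpolation=cv2.INTER_CUBIC)
for th in(170,200):
    k=max(cv2.findContours((g>th).astype(np.uint8),0,1)[0],key=cv2.contourArea)
    px=(k.reshape(-1,2)+.5)/10-.5+[x0,y0]; w=plane(s,px,.17)[:,:2]*1000; c=rect(s,px,.17)
    a=np.arange(0,180,5); print(th,c)
    print([(t,round(np.ptp(w@[np.cos(np.radians(t)),np.sin(np.radians(t))]),1)) for t in a.tolist()])
E
```

```text
time: 4.28
eef_pos: [0.6411, -0.1775, 0.4346]
orientation: [3.141, -0.001, -0.011]
force: [0.1, -0.5, 0.3]
opening: 0.0851
grip_force: 0.0
time: 4.7
eef_pos: [0.7443, -0.1773, 0.4569]
orientation: [-3.14, -0.003, -0.009]
force: [0.4, 0.3, -1.3]
opening: 0.085
grip_force: 0.0
170 (array([ 642.9, -179. ]), array([ 643.3, -179.2]), array([42.3, 42.1]), 57.8)
[(0, np.float64(44.2)), (5, np.float64(43.7)), (10, np.float64(42.9)), (15, np.float64(42.1)), (20, np.float64(41.0)), (25, np.float64(40.2)), (30, np.float64(40.1)), (35, np.float64(40.4)), (40, np.float64(40.8)), (45, np.float64(41.4)), (50, np.float64(41.9)), (55, np.float64(42.3)), (60, np.float64(42.3)), (65, np.float64(42.2)), (70, np.float64(41.9)), (75, np.float64(41.7)), (80, np.float64(41.5)), (85, np.float64(40.9)), (90, np.float64(41.1)), (95, np.float64(42.2)), (100, np.float64(43.2)), (105, np.float64(43.8)), (110, np.float64(44.3)), (115, np.float64(44.7)), (120, np.float64(44.7)), (125, np.float64(44.3)), (130, np.float64(43.8)), (135, np.float64(43.5)), (140, np.float64(42.8)), (145, np.float64(42.4)), (150, np.floa
[... 397 characters left out ...]
at64(39.0)), (40, np.float64(39.5)), (45, np.float64(40.0)), (50, np.float64(40.4)), (55, np.float64(40.6)), (60, np.float64(40.6)), (65, np.float64(40.3)), (70, np.float64(40.0)), (75, np.float64(39.8)), (80, np.float64(39.3)), (85, np.float64(38.6)), (90, np.float64(38.9)), (95, np.float64(39.9)), (100, np.float64(40.7)), (105, np.float64(41.3)), (110, np.float64(41.7)), (115, np.float64(42.0)), (120, np.float64(41.9)), (125, np.float64(41.5)), (130, np.float64(41.0)), (135, np.float64(40.6)), (140, np.float64(40.2)), (145, np.float64(40.0)), (150, np.float64(40.1)), (155, np.float64(40.5)), (160, np.float64(41.3)), (165, np.float64(41.8)), (170, np.float64(42.0)), (175, np.float64(42.1))]
```

View pics/g2.png

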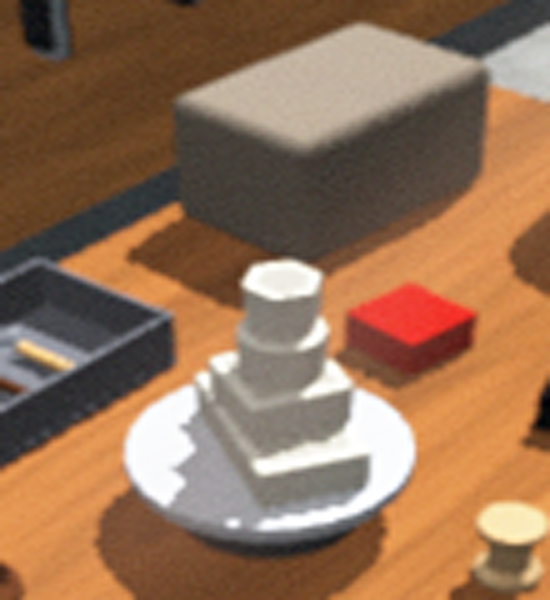

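The hex moved 5 mm in y when the pads centred it, but it is still square to the pads. The grip was sound: the 40.5 mm reading is an offset of the gauge, and the cameras agree to 1–2 mm. I'll regrip and lift.

```bash
python3 -m creep '-1 -1 0 0 0 0 0;-1 -1 0 0 0 0 0;-1 -1 0 0 0 0 0;-1 -1 0 0 0 0 0;-1 -0.1 0 1 0 0 0;-1 0 0 1 0 0 0;-1 0 0 1 0 0 0;-1 0 0 1 0 0 0;-1 0 0 1 0 0 0;-1 0 0 0 0 0 0' 30
python3 -c "
from h import *
go(.642,-.1775,.319,0)"
```

```text
time: 5.58
eef_pos: [0.6351, -0.1773, 0.3268]
orientation: [-3.14, 0.012, -0.011]
force: [-1.8, 0.1, -1.0]
opening: 0.0853
grip_force: 0.0
t 5.58 pos [ 0.6351 -0.1773  0.3268] rpy [-179.9    0.7   -0.7] shift [0.28 0.01 0.31] turn [-0.0007  0.0037 -0.0036] j1,7 [ 0.34 -1.44] F [-1.8  0.1 -1. ] open 0.0853 grip 0.0
```

```bash
python3 -m creep '-1 0 0 0.25 0 0 0;-1 0 0 0 0 0 0;-1 0 0 0 0 0 0' 30
python3 -m creep '1 0 0 0 0 0 0;1 0 0 0 0 0 0;1 0 0 0 0 0 0;1 0 0 0 0 0 0;1 0 0 0 0 0 0;1 0 0 0 0 0 0' 30
python3 -m creep '1 0 0 -0.3 0 0 0;1 0 0 -0.6 0 0 0;1 0 0 -0.9 0 0 0;1 0 0 -0.9 0 0 0;1 0 0 -0.6 0 0 0;1 0 0 -0.3 0 0 0;1 0 0 0 0 0 0;1 0 0 0 0 0 0' 
python3 -c "
from h import *
go(.440,.0155,.39,0)"
```

```text
time: 5.83
eef_pos: [0.6392, -0.1777, 0.3282]
orientation: [3.141, -0.003, -0.011]
force: [0.6, -0.6, 0.0]
opening: 0.0852
grip_force: 0.0
time: 6.33
eef_pos: [0.6392, -0.1775, 0.3273]
orientation: [3.141, -0.002, -0.011]
force: [0.0, 0.5, 3.3]
opening: 0.0401
grip_force: 30.6
time: 7.0
eef_pos: [0.6384, -0.1775, 0.4157]
orientation: [-3.142, 0.001, -0.011]
force: [-0.2, -0.2, -1.4]
opening: 0.04
grip_force: 30.3
t 7.0 pos [ 0.6384 -0.1775  0.4157] rpy [-180.     0.    -0.6] shift [-7.94 -7.72  1.03] turn [-0.      0.0002 -0.0035] j1,7 [ 0.35 -1.43] F [-0.2 -0.2 -1.4] open 0.04 grip 30.3
```

```bash
python3 -m creep '1 -0.5 -0.48 0 0 0 0;1 -1 -0.965 0 0 0 0;1 -1 -0.965 0 0 0 0;1 -1 -0.965 0.1 0 0 0;1 -1 -0.965 0.1 0 0 0;1 -1 -0.965 0.2 0 0 0;1 -1 -0.965 0.2 0 0 0;1 -1 -0.965 0.2 0 0 0;1 -0.5 -0.48 0.2 0 0 0;1 0 0 0 0 0 0'
python3 -m creep '1 0 0 0.5 0 0 0;1 0 0 1 0 0 0;1 0 0 1 0 0 0;1 0 0 1 0 0 0;1 0 0 1 0 0 0;1 0 0 1 0 0 0;1 0 0 0.8 0 0 0;1 0 0 0.6 0 0 0;1 0 0 0 0 0 0;1 0 0 0 0 0 0'
python3 -c "
from h import *
go(.438,.0155,.1995,0)"
```

```text
time: 7.83
eef_pos: [0.4366, 0.0208, 0.388]
orientation: [3.141, 0.008, -0.005]
force: [-1.0, -0.1, -1.3]
opening: 0.0402
grip_force: 30.4
time: 8.67
eef_pos: [0.4402, 0.017, 0.2173]
orientation: [3.141, 0.004, -0.012]
force: [0.6, 0.9, -0.3]
opening: 0.0401
grip_force: 30.5
t 8.67 pos [0.4402 0.017  0.2173] rpy [180.    0.2  -0.7] shift [-0.09  0.06  0.71] turn [ 0.      0.0013 -0.0037] j1,7 [ 0.15 -1.84] F [ 0.6  0.9 -0.3] open 0.0401 grip 30.5
```

```bash
python3 -m creep '1 -0.09 0.06 0.2 0 0 0;1 0 0 0.2 0 0 0;1 0 0 0.2 0 0 0;1 0 0 0 0 0 0;1 0 0 0 0 0 0'
python3 -c "
from h import *
go(.438,.0155,.1995,0)"
```

```text
time: 9.08
eef_pos: [0.4385, 0.0161, 0.2038]
orientation: [3.142, -0.0, -0.011]
force: [0.7, -0.9, 0.5]
opening: 0.0403
grip_force: 30.5
t 9.08 pos [0.4385 0.0161 0.2038] rpy [180.   -0.   -0.6] shift [-0.02  0.02  0.17] turn [ 0.     -0.     -0.0035] j1,7 [ 0.15 -1.85] F [ 0.7 -0.9  0.5] open 0.0403 grip 30.5
```

```bash
python3 -m creep '1 0 0 0.08 0 0 0;1 0 0 0.08 0 0 0;1 0 0 0 0 0 0;1 0 0 0 0 0 0'; python3 -m creep '1 0 0 0.04 0 0 0;1 0 0 0 0 0 0;1 0 0 0 0 0 0'; python3 -m creep '1 0 0 0.04 0 0 0;1 0 0 0 0 0 0;1 0 0 0 0 0 0'
```

```text
time: 9.42
eef_pos: [0.4385, 0.0161, 0.1996]
orientation: [-3.142, 0.0, -0.011]
force: [-0.0, 0.6, -0.4]
opening: 0.0403
grip_force: 30.5
time: 9.67
eef_pos: [0.4387, 0.0162, 0.1992]
orientation: [3.141, -0.0, -0.011]
force: [-1.8, -0.3, 5.8]
opening: 0.0407
grip_force: 31.1
time: 9.92
eef_pos: [0.4388, 0.0163, 0.1991]
orientation: [3.141, 0.001, -0.011]
force: [-5.4, 1.3, 14.6]
opening: 0.0402
grip_force: 32.0
```

Contact at z 0.199, as expected. I'll release, rise and look.

```bash
python3 -m creep '1 0 0 -0.06 0 0 0;0.2 0 0 0 0 0 0;-0.2 0 0 0 0 0 0;-1 0 0 0 0 0 0;-1 0 0 0 0 0 0;-1 0 0 0 0 0 0;-1 0 0 0 0 0 0;-1 0 0 -0.3 0 0 0;-1 0 0 -0.8 0 0 0;-1 0 0 -1 0 0 0'
python3 -m creep '-1 0 0 -1 0 0 0;-1 0 0 -1 0 0 0;-1 0 0 -1 0 0 0;-1 0 0 -1 0 0 0;-1 0 0 -1 0 0 0;-1 0.4 1 -0.8 0 0 0;-1 0.4 1 0 0 0 0;-1 0.4 1 0 0 0 0;-1 0.4 1 0 0 0 0;-1 0 0 0 0 0 0'
python3 - <<'E'
from h import *
from rig import vision
t=vision.camera("top");s=vision.camera("side");np.savez("pics/top3.npz",**t);np.savez("pics/side3.npz",**s)
a=cv2.resize(t["image"][120:260,200:360],(400,350),interpolation=2);b=cv2.resize(s["image"][110:280,200:360],(400,425),interpolation=2)
o=np.zeros((425,800,3),np.uint8);o[:350,:400]=a;o[:,400:]=b
cv2.imwrite("pics/g3.png",o[:,:,::-1])
go(.64,-.174,.3,0)
E
```

```text
time: 10.75
eef_pos: [0.4374, 0.0161, 0.2511]
orientation: [-3.141, 0.005, -0.011]
force: [0.3, 1.4, -0.1]
opening: 0.0854
grip_force: 0.0
time: 11.58
eef_pos: [0.4782, -0.0902, 0.3976]
orientation: [3.139, -0.003, -0.019]
force: [-1.0, -0.4, 0.2]
opening: 0.0851
grip_force: 0.0
t 11.68 pos [ 0.4773 -0.0854  0.3969] rpy [-180.     0.    -0.8] shift [6.51 3.54 3.88] turn [-0.0002  0.0001 -0.0044] j1,7 [ 0.32 -1.51] F [-1.2  0.1 -0. ] open 0.0855 grip 0.0
```

View pics/g3.png

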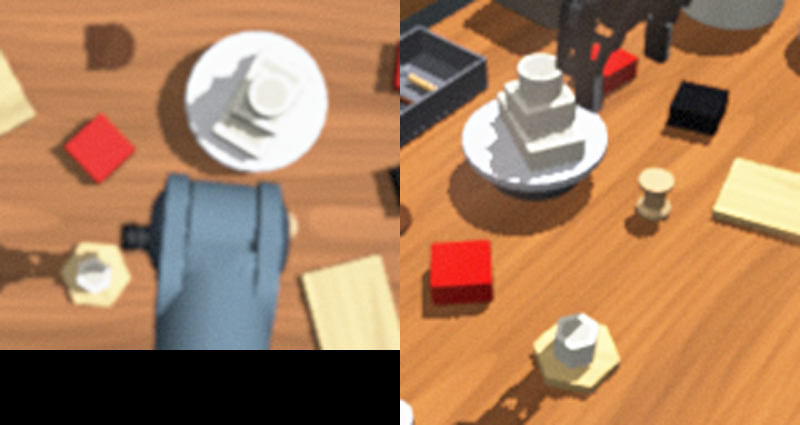

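The hex is upright on its board; its top is at about crop px (95,270) in the top view and (575,327) in the side view. The round mould is clear, at (268,97) and (541,68). Measuring both now.

```bash
python3 - <<'E'
from h import *
t=load("pics/top3.npz");s=load("pics/side3.npz")
def blob(c,x0,y0,w,h,z,ths):
    g=cv2.cvtColor(c["image"],cv2.COLOR_RGB2GRAY)[y0:y0+h,x0:x0+w]
    g=cv2.resize(g,None,fx=10,fy=10,interpolation=cv2.INTER_CUBIC)
    for th in ths:
        k=max(cv2.findContours((g>th).astype(np.uint8),0,1)[0],key=cv2.contourArea)
        print(th,rect(c,(k.reshape(-1,2)+.5)/10-.5+[x0,y0],z))
print("round side");blob(s,243,130,25,18,.14,(180,200))
print("hex side");blob(s,255,232,30,17,.042,(180,200,215))
print("hex top, hexboard side");
hsv=cv2.cvtColor(t["image"],cv2.COLOR_RGB2HSV); m=cv2.inRange(hsv,(0,0,185),(180,38,255))[215:245,222:256]
k=max(cv2.findContours(m,0,1)[0],key=cv2.contourArea).reshape(-1,2)+[222,215]; print(rect(t,k,.042),cv2.boundingRect(k))
# hollow of round in top view: slightly grey disc
print("round top hollow",plane(t,np.array([[268.5,97.5]])/2.5+[199.7,119.7],.14)[:,:2])
E
```

```text
round side
180 (array([ 640.9, -171.4]), array([ 641.5, -170.5]), array([43.9, 51.5]), 50.4)
200 (array([ 640.8, -171.3]), array([ 641.5, -170.6]), array([42.5, 49.7]), 50.4)
hex side
180 (array([430.6,  10.4]), array([434.7,   7.6]), array([43. , 39.9]), 39.6)
200 (array([430.2,  10.8]), array([434.1,   7.9]), array([42.3, 38.8]), 39.6)
215 (array([430.,  11.]), array([433.8,   8. ]), array([41.8, 38.2]), 39.6)
hex top, hexboard side
(array([432.5,  14.3]), array([432.2,  13.8]), array([25.9, 40.4]), 17.7) (231, 226, 14, 12)
round top hollow [[ 0.63201415 -0.16927376]]
```

```bash
python3 - <<'E'
from h import *
t=load("pics/top3.npz");s=load("pics/side3.npz")
z=lambda c,x0,y0:cv2.resize(c["image"][y0:y0+50,x0:x0+50],(400,400),interpolation=cv2.INTER_CUBIC)
a=np.hstack([z(s,243,222),z(t,212,205)])
g=cv2.cvtColor(t["image"],cv2.COLOR_RGB2GRAY)[135:185,282:332]
g=cv2.createCLAHE(6,(3,3)).apply(cv2.resize(g,(200,200),interpolation=2)); b=np.zeros((200,800,3),np.uint8); b[:,:200]=g[...,None]
cv2.imwrite("pics/g4.png",np.vstack([a,b])[:,:,::-1])
E
```

```text
(no output)
```

View pics/g4.png

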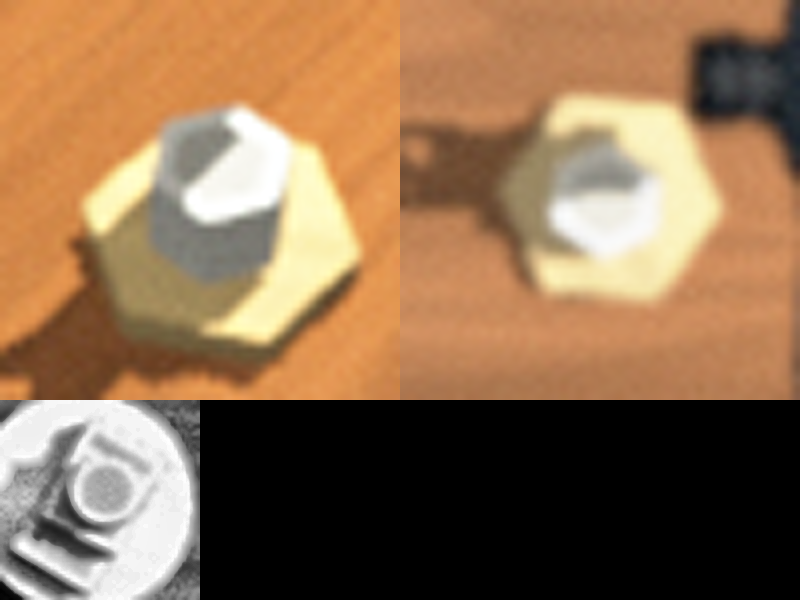

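The hex stands upright in the middle of its board (tile centre (605,202), board (611,198)), half shaded by the arm. The round hollow is at bottom tile (105,488). I'll compute and position over the round mould.

```bash
python3 - <<'E'
from h import *
t=load("pics/top3.npz")
P=lambda u,v,z:plane(t,[[u,v]],z)[0,:2].round(4)
print("hex",P(205/8+211.56,202/8+204.56,.042),"board",P(211/8+211.56,198/8+204.56,.012))
print("round hollow",P(105/4+281.6,88/4+134.6,.14))
go(.64,-.171,.39,0)
E
```

```text
hex [0.4381 0.0165] board [0.4391 0.0155]
round hollow [ 0.6377 -0.1712]
t 11.68 pos [ 0.4773 -0.0854  0.3969] rpy [-180.     0.    -0.8] shift [6.51 3.42 0.28] turn [-0.0002  0.0001 -0.0044] j1,7 [ 0.32 -1.51] F [-1.2  0.1 -0. ] open 0.0855 grip 0.0
```

```bash
python3 -m creep '-1 0.5 0.25 0 0 0 0;-1 1 0.53 0 0 0 0;-1 1 0.53 0 0 0 0;-1 1 0.53 0 0 0 0;-1 1 0.53 0 0 0 0;-1 1 0.53 0 0 0 0;-1 0.65 0.33 0 0 0 0;-1 0.3 0.17 0 0 0 0;-1 0 0 0 0 0 0;-1 0 0 0 0 0 0'
python3 -c "
from h import *
go(.6385,-.1705,.289,0)"
```

```text
time: 12.52
eef_pos: [0.6373, -0.1697, 0.3964]
orientation: [-3.14, 0.002, -0.01]
force: [0.2, 0.7, 0.4]
opening: 0.0856
grip_force: 0.0
t 12.52 pos [ 0.6373 -0.1697  0.3964] rpy [-1.799e+02  1.000e-01 -5.000e-01] shift [0.05 0.03 4.3 ] turn [-0.0004  0.0005 -0.003 ] j1,7 [ 0.33 -1.44] F [0.2 0.7 0.4] open 0.0856 grip 0.0
```

```bash
python3 -m creep '-1 0.05 0.03 0.5 0 0 0;-1 0 0 0.9 0 0 0;-1 0 0 0.9 0 0 0;-1 0 0 0.9 0 0 0;-1 0 0 0.7 0 0 0;-1 0 0 0.4 0 0 0;-1 0 0 0 0 0 0;-1 0 0 0 0 0 0;-1 0 0 0 0 0 0' 30
python3 -m creep '1 0 0 0 0 0 0;1 0 0 0 0 0 0;1 0 0 0 0 0 0;1 0 0 0 0 0 0;1 0 0 0 0 0 0;1 0 0 0 0 0 0' 30
python3 -m creep '1 0 0 -0.3 0 0 0;1 0 0 -0.6 0 0 0;1 0 0 -0.9 0 0 0;1 0 0 -1 0 0 0;1 0 0 -0.9 0 0 0;1 0 0 -0.6 0 0 0;1 0 0 -0.3 0 0 0;1 0 0 0 0 0 0;1 0 0 0 0 0 0' 
python3 -c "
from h import *
go(.406,.3145,.39,0)"
```

```text
time: 13.27
eef_pos: [0.6394, -0.1717, 0.2906]
orientation: [3.141, -0.002, -0.011]
force: [-0.5, -0.4, 0.2]
opening: 0.0852
grip_force: 0.0
time: 13.77
eef_pos: [0.6396, -0.1718, 0.2905]
orientation: [3.141, -0.002, -0.011]
force: [-0.4, 0.6, 4.4]
opening: 0.0468
grip_force: 31.3
time: 14.52
eef_pos: [0.6386, -0.1719, 0.4035]
orientation: [-3.141, 0.001, -0.011]
force: [-0.1, 0.6, -0.6]
opening: 0.0468
grip_force: 31.0
t 14.52 pos [ 0.6386 -0.1719  0.4035] rpy [-1.8e+02  1.0e-01 -6.0e-01] shift [ -9.31 -19.46   0.54] turn [-0.0001  0.0004 -0.0036] j1,7 [ 0.34 -1.44] F [-0.1  0.6 -0.6] open 0.0468 grip 31.0
```

```bash
python3 -m creep '1 -0.25 -0.5 0 0 0 0;1 -0.465 -0.97 0 0 0 0;1 -0.465 -0.97 0 0 0 0;1 -0.465 -0.97 0 0 0 0;1 -0.465 -0.97 0 0 0 0;1 -0.465 -0.97 0 0 0 0;1 -0.465 -0.97 0 0 0 0;1 -0.465 -0.97 0 0 0 0;1 -0.465 -0.97 0 0 0 0;1 -0.465 -0.97 0 0 0 0'
python3 -m creep '1 -0.465 -0.97 0 0 0 0;1 -0.465 -0.97 0 0 0 0;1 -0.465 -0.97 0 0 0 0;1 -0.465 -0.97 0 0 0 0;1 -0.465 -0.97 0 0 0 0;1 -0.465 -0.97 0 0 0 0;1 -0.465 -0.97 0 0 0 0;1 -0.465 -0.97 0 0 0 0;1 -0.465 -0.97 0 0 0 0;1 -0.465 -0.97 0 0 0 0'
python3 -m creep '1 -0.22 -0.5 0.2 0 0 0;1 0 0 0.6 0 0 0;1 0 0 1 0 0 0;1 0 0 1 0 0 0;1 0 0 1 0 0 0;1 0 0 1 0 0 0;1 0 0 1 0 0 0;1 0 0 0.7 0 0 0;1 0 0 0.4 0 0 0;1 0 0 0 0 0 0'
python3 -c "
from h import *
go(.4065,.3145,.1925,0)"
```

```text
time: 15.35
eef_pos: [0.5284, 0.0619, 0.4022]
orientation: [3.141, 0.004, -0.01]
force: [0.5, 0.1, -0.6]
opening: 0.0471
grip_force: 31.0
time: 16.18
eef_pos: [0.4147, 0.3048, 0.4024]
orientation: [3.139, 0.003, -0.01]
force: [1.1, -0.3, -0.4]
opening: 0.0468
grip_force: 31.0
time: 17.02
eef_pos: [0.4093, 0.3152, 0.2283]
orientation: [3.137, 0.007, -0.01]
force: [-0.3, -0.6, -0.9]
opening: 0.0469
grip_force: 31.0
t 17.02 pos [0.4093 0.3152 0.2283] rpy [179.7   0.4  -0.6] shift [-0.11  0.03  1.43] turn [ 0.0014  0.0021 -0.0032] j1,7 [-0.32 -2.54] F [-0.3 -0.6 -0.9] open 0.0469 grip 31.0
```

```bash
python3 -m creep '1 -0.11 0.03 0.4 0 0 0;1 0 0 0.4 0 0 0;1 0 0 0.3 0 0 0;1 0 0 0.1 0 0 0;1 0 0 0.08 0 0 0;1 0 0 0 0 0 0;1 0 0 0 0 0 0'
python3 -m creep '1 0 0 0.06 0 0 0;1 0 0 0 0 0 0;1 0 0 0 0 0 0'
python3 -c "
from h import *
go(.4065,.3145,.1925,0)"
```

```text
time: 17.6
eef_pos: [0.4092, 0.3159, 0.2]
orientation: [-3.141, -0.001, -0.011]
force: [0.3, -0.4, -1.0]
opening: 0.0469
grip_force: 31.1
time: 17.85
eef_pos: [0.4091, 0.3157, 0.1984]
orientation: [-3.141, -0.0, -0.011]
force: [-0.1, 1.0, -0.9]
opening: 0.0471
grip_force: 31.1
t 17.85 pos [0.4091 0.3157 0.1984] rpy [-180.    -0.    -0.6] shift [-0.1   0.05  0.24] turn [-0.0001 -0.0001 -0.0035] j1,7 [-0.35 -2.57] F [-0.1  1.  -0.9] open 0.0471 grip 31.1
```

```bash
python3 -m creep '1 -0.1 0.05 0.08 0 0 0;1 0 0 0.08 0 0 0;1 0 0 0 0 0 0;1 0 0 0 0 0 0'
python3 -m creep '1 0 0 0.05 0 0 0;1 0 0 0 0 0 0;1 0 0 0 0 0 0'
python3 -m creep '1 0 0 0.05 0 0 0;1 0 0 0 0 0 0;1 0 0 0 0 0 0'
```

```text
time: 18.18
eef_pos: [0.4062, 0.3143, 0.1939]
orientation: [3.141, 0.0, -0.011]
force: [0.7, -0.7, -1.2]
opening: 0.0469
grip_force: 31.1
time: 18.43
eef_pos: [0.4065, 0.3145, 0.1929]
orientation: [3.142, 0.0, -0.011]
force: [0.0, 0.2, -0.7]
opening: 0.0468
grip_force: 31.1
time: 18.68
eef_pos: [0.4066, 0.3147, 0.1924]
orientation: [3.141, -0.0, -0.011]
force: [-1.8, -1.0, 4.5]
opening: 0.0472
grip_force: 31.6
```

```bash
python3 -m creep '1 0 0 -0.05 0 0 0;0.2 0 0 0 0 0 0;-0.2 0 0 0 0 0 0;-1 0 0 0 0 0 0;-1 0 0 0 0 0 0;-1 0 0 0 0 0 0;-1 0 0 0 0 0 0;-1 0 0 -0.3 0 0 0;-1 0 0 -0.8 0 0 0;-1 0 0 -1 0 0 0'
python3 -m creep '-1 0 0 -1 0 0 -0.0356;-1 0 0 -1 0 0 -0.0356;-1 0 0 -1 0 0 -0.0356;-1 0 0 -1 0 0 -0.0356;-1 0 0 -1 0 0 -0.0356;-1 0 0 -1 0 0 -0.0356;-1 0 0 0 0 0 -0.0356;-1 0 0 0 0 0 -0.0356;-1 0 0 0 0 0 -0.0356;-1 0 0 0 0 0 -0.0356'
python3 -c "
from h import *
go(.47,-.1,.41,64)"
```

```text
time: 19.52
eef_pos: [0.4056, 0.3137, 0.2447]
orientation: [3.139, 0.004, -0.011]
force: [1.2, -0.1, 0.2]
opening: 0.0854
grip_force: 0.0
time: 20.35
eef_pos: [0.4062, 0.3144, 0.3962]
orientation: [3.141, -0.001, 1.113]
force: [0.9, -0.2, 0.3]
opening: 0.0855
grip_force: 0.0
t 20.35 pos [0.4062 0.3144 0.3962] rpy [179.9  -0.   63.8] shift [-13.78   9.56  -0.55] turn [ 0.0003 -0.0002 -0.0013] j1,7 [-0.09 -1.32] F [ 0.9 -0.2  0.3] open 0.0855 grip 0.0
```

```bash
python3 -m creep '-1 -0.5 0.35 0 0 0 0;-1 -0.98 0.68 0 0 0 0;-1 -0.98 0.68 0 0 0 0;-1 -0.98 0.68 0 0 0 0;-1 -0.98 0.68 0 0 0 0;-1 -0.98 0.68 0 0 0 0;-1 -0.98 0.68 0 0 0 0;-1 -0.98 0.68 0 0 0 0;-1 -0.98 0.68 0 0 0 0;-1 -0.98 0.68 0 0 0 0'
python3 -m creep '-1 -0.98 0.68 0 0 0 0;-1 -0.98 0.68 0 0 0 0;-1 -0.98 0.68 0 0 0 0;-1 -0.98 0.68 0 0 0 0;-1 -0.54 0.37 0 0 0 0;-1 0 0 0 0 0 0'
python3 - <<'E'
from h import *
from rig import vision
t=vision.camera("top");s=vision.camera("side");np.savez("pics/top5.npz",**t);np.savez("pics/side5.npz",**s)
z=lambda c,x0,y0,n,d=300:cv2.resize(c["image"][y0:y0+n,x0:x0+n],(d,d),interpolation=cv2.INTER_CUBIC)
def e(c,x0,y0,n):
    g=cv2.cvtColor(z(c,x0,y0,n),cv2.COLOR_RGB2GRAY); return cv2.createCLAHE(5,(3,3)).apply(g)[...,None].repeat(3,2)
a=np.hstack([z(t,111,214,50),e(t,280,135,50)])
b=np.hstack([z(s,155,325,59),e(s,228,130,50)])
cv2.imwrite("pics/g5.png",np.vstack([a,b])[:,:,::-1])
for c,x0,y0,w,h,zz,ths in((t,122,224,30,30,.042,(205,220,235)),(s,160,330,48,40,.042,(190,210,230))):
    hsv=cv2.cvtColor(c["image"],cv2.COLOR_RGB2HSV)[y0:y0+h,x0:x0+w]; hsv=cv2.resize(hsv,None,fx=8,fy=8,interpolation=2)
    m=((hsv[...,1]<60)&(hsv[...,2]>180)).astype(np.uint8); k=max(cv2.findContours(m,0,1)[0],key=cv2.contourArea)
    print("round",rect(c,(k.reshape(-1,2)+.5)/8-.5+[x0,y0],zz))
go(.6385,-.171,.259,64)
E
```

```text
time: 21.18
eef_pos: [0.4466, 0.0325, 0.3961]
orientation: [3.141, -0.0, 1.108]
force: [0.5, -0.9, -0.6]
opening: 0.0857
grip_force: 0.0
time: 21.68
eef_pos: [0.466, -0.1053, 0.3959]
orientation: [3.14, 0.001, 1.1]
force: [-0.7, 0.1, 0.0]
opening: 0.0855
grip_force: 0.0
round (array([407.1, 323.8]), array([407.6, 324.7]), array([29.3, 50.6]), 69.5)
round (array([409.8, 323.5]), array([408.7, 325.1]), array([26.3, 48.2]), 73.0)
t 21.78 pos [ 0.4661 -0.1006  0.3957] rpy [-180.    -0.    63.4] shift [0.49 7.43 5.47] turn [-0.0001 -0.0002 -0.0035] j1,7 [ 0.45 -0.36] F [-0.4  1.4  0.1] open 0.0853 grip 0.0
```

View pics/g5.png

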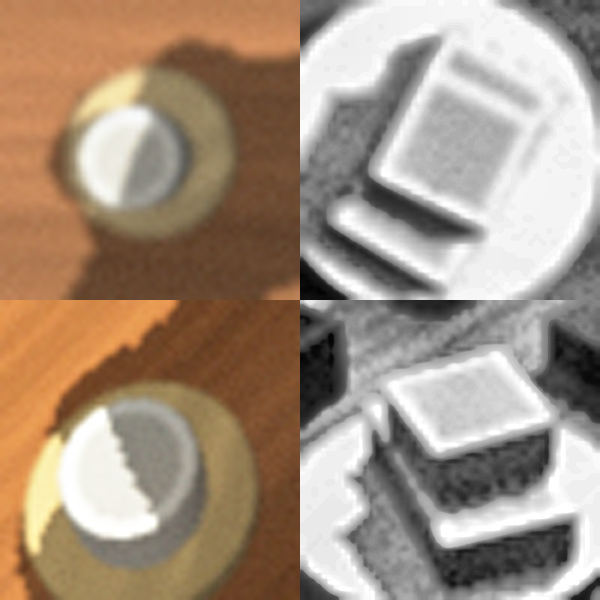

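The round mould stands upright on its board in both views (top tile disc about (128,157)). All four top corners of the square show in the side tile: (85,87), (130,150), (253,117) and (210,50). Computing from these.

```bash
python3 - <<'E'
from h import *
t=load("pics/top5.npz");s=load("pics/side5.npz")
T=lambda p,x0,y0,z,c=t,k=6:plane(c,np.array(p)/k+[x0-.42,y0-.42],z)[:,:2]*1000
print("round",T([[128,157.5]],111,214,.042),"board",T([[149,154]],111,214,.012))
print("round side",T([[129,468-300]],155,325,.042,s,300/59),"board ctr top0: 405.5 314.5")
q=T([[85,87],[130,150],[253,117],[210,50]],228,130,.11,s)
print(q.round(1).tolist(),q.mean(0).round(1)); d=np.roll(q,-1,0)-q
print("len",np.hypot(*d.T).round(1),"ang",np.degrees(np.arctan2(d[:,1],d[:,0])).round(1))
w=T([[145,45],[75,170],[180,236]],280,135,.11); d=np.diff(w,axis=0); print("top",w.round(1).tolist(),np.hypot(*d.T).round(1),np.degrees(np.arctan2(d[:,1],d[:,0])).round(1),((w[0]+w[2])/2).round(1))
print("hollow",T([[158,143]],280,135,.11))
E
```

```text
round [[404.16624208 315.53323314]] board [[404.71941529 313.37186292]]
round side [[404.68047938 315.03922572]] board ctr top0: 405.5 314.5
[[672.9, -154.4], [627.3, -132.0], [600.9, -184.0], [647.6, -211.8]] [ 637.1 -170.6]
len [50.8 58.3 54.3 62.7] ang [ 153.8 -116.9  -30.7   66.2]
top [[681.7, -162.9], [623.9, -131.9], [594.7, -179.9]] [65.6 56.2] [ 151.8 -121.3] [ 638.2 -171.4]
hollow [[ 636.93415581 -169.38866991]]
```

```bash
python3 -m creep '-1 0 0.5 0 0 0 0;-1 0.1 1 0 0 0 0;-1 0.1 1 0 0 0 0;-1 0.1 1 0 0 0 0;-1 0.1 1 0 0 0 0;-1 0.1 1 0 0 0 0;-1 0.07 1 0 0 0 0;-1 0 0.6 0 0 0 0;-1 0 0.28 0 0 0 0;-1 0 0 0 0 0 0'
python3 -c "
from h import *
go(.6375,-.1705,.259,63)"
```

```text
time: 22.62
eef_pos: [0.6386, -0.1689, 0.3953]
orientation: [-3.141, -0.001, 1.109]
force: [-0.4, -0.6, -0.2]
opening: 0.0854
grip_force: 0.0
t 22.62 pos [ 0.6386 -0.1689  0.3953] rpy [-1.80e+02 -1.00e-01  6.36e+01] shift [-0.08 -0.01  5.45] turn [-0.0001 -0.0004  0.0031] j1,7 [ 0.42 -0.36] F [-0.4 -0.6 -0.2] open 0.0854 grip 0.0
```

```bash
python3 -m creep '-1 -0.08 0 0.5 0 0 0.003;-1 0 0 1 0 0 0;-1 0 0 1 0 0 0;-1 0 0 1 0 0 0;-1 0 0 0.9 0 0 0;-1 0 0 0.6 0 0 0;-1 0 0 0.4 0 0 0;-1 0 0 0 0 0 0;-1 0 0 0 0 0 0' 40
python3 -c "
from h import *
go(.6375,-.1705,.259,63)"
python3 -m creep '1 0 0 0 0 0 0;1 0 0 0 0 0 0;1 0 0 0 0 0 0;1 0 0 0 0 0 0;1 0 0 0 0 0 0;1 0 0 0 0 0 0' 40
python3 -c "
from h import *
go(.6375,-.1705,.259,63)"
```

```text
time: 23.37
eef_pos: [0.6361, -0.1714, 0.2601]
orientation: [-3.14, 0.0, 1.099]
force: [0.4, -0.1, -0.2]
opening: 0.0853
grip_force: 0.0
t 23.37 pos [ 0.6361 -0.1714  0.2601] rpy [-179.9    0.    62.9] shift [0.06 0.03 0.05] turn [-0.0004  0.     -0.0003] j1,7 [ 0.4 -0.4] F [ 0.4 -0.1 -0.2] open 0.0853 grip 0.0
time: 23.87
eef_pos: [0.6378, -0.1721, 0.2626]
orientation: [3.138, -0.001, 1.098]
force: [-0.8, 0.2, 6.2]
opening: 0.0591
grip_force: 45.7
t 23.87 pos [ 0.6378 -0.1721  0.2626] rpy [ 1.798e+02 -1.000e-01  6.290e+01] shift [ 0.05 -0.04  0.14] turn [ 0.001  -0.0003 -0.0005] j1,7 [ 0.4 -0.4] F [-0.8  0.2  6.2] open 0.0591 grip 45.7
```

```bash
python3 -m creep '1 0 0 -0.2 0 0 0;1 0 0 -0.5 0 0 0;1 0 0 -0.9 0 0 0;1 0 0 -1 0 0 0.03;1 0 0 -1 0 0 0.03;1 0 0 -0.8 0 0 0.03;1 0 0 -0.4 0 0 0.03;1 0 0 0 0 0 0.03;1 0 0 0 0 0 0.03;1 0 0 0 0 0 0'
python3 -c "
from h import *
go(.641,.1525,.375,30)"
```

```text
time: 24.7
eef_pos: [0.6366, -0.1719, 0.3812]
orientation: [3.141, -0.0, 0.531]
force: [-1.0, -0.3, -1.2]
opening: 0.059
grip_force: 44.9
t 24.7 pos [ 0.6366 -0.1719  0.3812] rpy [180.   -0.   30.4] shift [  6.64 -11.15   0.25] turn [ 0.0001 -0.      0.0024] j1,7 [ 0.34 -0.9 ] F [-1.  -0.3 -1.2] open 0.059 grip 44.9
```

```bash
python3 -m creep '1 0.3 -0.5 0 0 0 0.0024;1 0.553 -0.93 0 0 0 0;1 0.553 -0.93 0 0 0 0;1 0.553 -0.93 0 0 0 0;1 0.553 -0.93 0 0 0 0;1 0.553 -0.93 0 0 0 0;1 0.553 -0.93 0 0 0 0;1 0.553 -0.93 0 0 0 0;1 0.553 -0.93 0 0 0 0;1 0.553 -0.93 0 0 0 0'
python3 -m creep '1 0.553 -0.93 0 0 0 0;1 0.553 -0.93 0 0 0 0;1 0.26 -0.42 0.2 0 0 0;1 0 0 0.6 0 0 0;1 0 0 1 0 0 0;1 0 0 1 0 0 0;1 0 0 1 0 0 0;1 0 0 1 0 0 0;1 0 0 0.8 0 0 0;1 0 0 0.5 0 0 0'
python3 -m creep '1 0 0 0.3 0 0 0;1 0 0 0.1 0 0 0;1 0 0 0 0 0 0;1 0 0 0 0 0 0'
python3 -c "
from h import *
go(.641,.1525,.1946,30)"
```

```text
time: 25.53
eef_pos: [0.6393, 0.0871, 0.3803]
orientation: [-3.141, 0.001, 0.527]
force: [-0.2, -0.2, -1.8]
opening: 0.0589
grip_force: 44.9
time: 26.37
eef_pos: [0.6394, 0.1507, 0.2243]
orientation: [-3.141, 0.006, 0.525]
force: [-0.3, -0.2, -1.7]
opening: 0.0591
grip_force: 44.9
time: 26.7
eef_pos: [0.6415, 0.1525, 0.2193]
orientation: [3.141, -0.002, 0.525]
force: [-0.7, 1.8, -1.5]
opening: 0.0592
grip_force: 44.9
t 26.7 pos [0.6415 0.1525 0.2193] rpy [ 1.80e+02 -1.00e-01  3.01e+01] shift [-0.02 -0.01  0.99] turn [ 0.0002 -0.0008  0.0005] j1,7 [-0.1  -1.49] F [-0.7  1.8 -1.5] open 0.0592 grip 44.9
```

```bash
python3 -m creep '1 -0.02 0 0.4 0 0 0;1 0 0 0.3 0 0 0;1 0 0 0.12 0 0 0;1 0 0 0 0 0 0;1 0 0 0 0 0 0'
python3 -m creep '1 0 0 0.08 0 0 0;1 0 0 0 0 0 0;1 0 0 0 0 0 0'
python3 -m creep '1 0 0 0.05 0 0 0;1 0 0 0 0 0 0;1 0 0 0 0 0 0'
```

```text
time: 27.12
eef_pos: [0.64, 0.1521, 0.1969]
orientation: [-3.141, 0.001, 0.525]
force: [0.7, -0.7, -1.1]
opening: 0.0595
grip_force: 44.9
time: 27.37
eef_pos: [0.6403, 0.1522, 0.1956]
orientation: [3.141, -0.0, 0.525]
force: [0.3, 0.6, -1.1]
opening: 0.0589
grip_force: 44.9
time: 27.62
eef_pos: [0.6405, 0.1523, 0.1947]
orientation: [3.141, -0.001, 0.525]
force: [-0.2, 0.2, 1.0]
opening: 0.0591
grip_force: 45.1
```

```bash
python3 -m creep '1 0 0 0.03 0 0 0;0.2 0 0 0 0 0 0;-0.2 0 0 0 0 0 0;-1 0 0 0 0 0 0;-1 0 0 0 0 0 0;-1 0 0 0 0 0 0;-1 0 0 0 0 0 0;-1 0 0 -0.3 0 0 0;-1 0 0 -0.8 0 0 0;-1 0 0 -1 0 0 0'
python3 -m creep '-1 0 0 -1 0 0 0.035;-1 0 0 -1 0 0 0.035;-1 0 0 -1 0 0 0.035;-1 0 0 -1 0 0 0.035;-1 0 0 -1 0 0 0.035;-1 0 0 -0.5 0 0 0.035;-1 0 0 0 0 0 0.035;-1 0 0 0 0 0 0.035;-1 0 0 0 0 0 0.035;-1 0 0 0 0 0 0.035'
python3 -c "
from h import *
go(.47,-.1,.38,-33)"
```

```text
time: 28.45
eef_pos: [0.639, 0.1517, 0.2443]
orientation: [-3.14, 0.005, 0.525]
force: [0.9, 0.6, -0.6]
opening: 0.0854
grip_force: 0.0
time: 29.28
eef_pos: [0.6401, 0.1522, 0.3841]
orientation: [-3.141, -0.0, -0.58]
force: [-0.6, 0.1, -0.0]
opening: 0.0856
grip_force: 0.0
t 29.28 pos [0.6401 0.1522 0.3841] rpy [-180.    -0.   -33.2] shift [-0.21 12.17  0.16] turn [-0.0002 -0.0001 -0.0012] j1,7 [-0.24 -2.47] F [-0.6  0.1 -0. ] open 0.0856 grip 0.0
```

```bash
python3 -m creep '-1 0 0.5 0 0 0 0;-1 0 1 0 0 0 0;-1 0 1 0 0 0 0;-1 0 1 0 0 0 0;-1 0 1 0 0 0 0;-1 0 1 0 0 0 0;-1 0 1 0 0 0 0;-1 0 1 0 0 0 0;-1 0 1 0 0 0 0;-1 0 1 0 0 0 0'
python3 -m creep '-1 0 1 0 0 0 0;-1 0 1 0 0 0 0;-1 -0.2 0.65 0 0 0 0;-1 0 0 0 0 0 0'
python3 - <<'E'
from h import *
from rig import vision
t=vision.camera("top");s=vision.camera("side");np.savez("pics/top6.npz",**t);np.savez("pics/side6.npz",**s)
z=lambda c,x0,y0,n,d=300:cv2.resize(c["image"][y0:y0+n,x0:x0+n],(d,d),interpolation=cv2.INTER_CUBIC)
def e(c,x0,y0,n):
    g=cv2.cvtColor(z(c,x0,y0,n),cv2.COLOR_RGB2GRAY); return cv2.createCLAHE(5,(3,3)).apply(g)[...,None].repeat(3,2)
a=np.hstack([z(t,168,135,50),e(t,278,137,50)])
b=np.hstack([z(s,136,210,60),e(s,225,140,60)])
cv2.imwrite("pics/g6.png",np.vstack([a,b])[:,:,::-1])
go(.637,-.170,.231,-33)
E
```

```text
time: 30.12
eef_pos: [0.5095, -0.0488, 0.3837]
orientation: [3.141, -0.0, -0.572]
force: [0.4, -0.7, 0.1]
opening: 0.0854
grip_force: 0.0
time: 30.45
eef_pos: [0.4675, -0.1043, 0.3833]
orientation: [3.139, 0.001, -0.579]
force: [-0.0, -0.2, 0.3]
opening: 0.0853
grip_force: 0.0
t 30.55 pos [ 0.4701 -0.1008  0.3837] rpy [-180.    -0.   -32.9] shift [ 7.11 -1.31  6.11] turn [-0.0002 -0.0001  0.0003] j1,7 [ 0.08 -2.02] F [ 0.4  1.3 -0.3] open 0.0854 grip 0.0
```

View pics/g6.png

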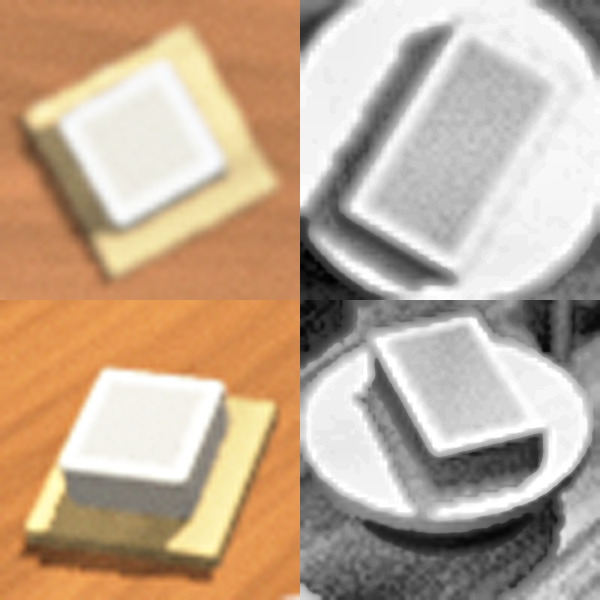

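The square stands upright and in line with its board in both tiles. The oblong is now bare: side tile corners (75,42), (135,150), (245,130) and (172,20). Computing its pose and the square's offset.

```bash
python3 - <<'E'
from h import *
t=load("pics/top6.npz");s=load("pics/side6.npz")
def T(p,x0,y0,z,c,k): return plane(c,np.array(p)/k+[x0-.5+.5/k,y0-.5+.5/k],z)[:,:2]*1000
def rep(n,q):
    d=np.roll(q,-1,0)-q; print(n,"ctr",q.mean(0).round(1),"len",np.hypot(*d.T).round(1),"ang",np.degrees(np.arctan2(d[:,1],d[:,0])).round(1))
rep("obl side",T([[75,42],[135,150],[245,130],[172,20]],225,140,.08,s,5))
rep("obl top",T([[157,26],[43,210],[154,277],[262,86]],278,137,.08,t,6))
rep("sq top",T([[163,58],[58,123],[123,228],[230,160]],168,135,.042,t,6))
rep("sq board",T([[187,24],[24,118],[110,278],[278,183]],168,135,.012,t,6))
rep("sq side",T([[103,70],[62,168],[188,180],[224,84]],136,210,.042,s,5))
E
```

```text
obl side ctr [ 634.7 -166.9] len [100.2  59.6 105.5  57.7] ang [ 149.7 -124.9  -29.4   60.2]
obl top ctr [ 632.3 -165.4] len [101.4  60.1 102.7  56.3] ang [ 149.2 -120.2  -28.6   61. ]
sq top ctr [640.8 152. ] len [59.1 59.6 60.6 58.9] ang [ 123.1 -147.   -56.3   34.4]
sq board ctr [640.8 153.1] len [92.2 89.6 94.2 90.5] ang [ 121.3 -150.4  -59.3   30.9]
sq side ctr [641.8 152.5] len [59.  58.4 57.1 59.5] ang [ 123.4 -147.1  -57.7   31. ]
```

```bash
python3 - <<'E'
from h import *
t=load("pics/top6.npz");s=load("pics/side6.npz")
def T(p,x0,y0,z,c,k): return (plane(c,np.array(p)/k+[x0-.5+.5/k,y0-.5+.5/k],z)[:,:2]*1000).round(1).tolist()
print(T([[75,42],[135,150],[245,130],[172,20]],225,140,.08,s,5)); print(T([[157,26],[43,210],[154,277],[262,86]],278,137,.08,t,6))
def cont(c,x0,y0,w,h,f,z,n):
    im=cv2.resize(c["image"][y0:y0+h,x0:x0+w],None,fx=8,fy=8,interpolation=cv2.INTER_CUBIC)
    m=f(cv2.cvtColor(im,cv2.COLOR_RGB2HSV).astype(int)).astype(np.uint8); k=max(cv2.findContours(m,0,1)[0],key=cv2.contourArea)
    print(n,rect(c,(k.reshape(-1,2)+.5)/8-.5+[x0,y0],z))
w=lambda v:(v[...,1]<45)&(v[...,2]>200)
cont(t,168,135,50,50,w,.042,"sq top");cont(s,136,210,60,60,w,.042,"sq side")
# hollow: slightly darker than rim
for c,x0,y0,n,N in((t,278,137,50,"top"),(s,225,140,60,"side")):
    im=cv2.resize(c["image"][y0:y0+n,x0:x0+n],None,fx=8,fy=8,interpolation=2); v=cv2.GaussianBlur(cv2.cvtColor(im,cv2.COLOR_RGB2GRAY),(0,0),5)
    for a in (222,228,234):
        m=((v>190)&(v<a)).astype(np.uint8); cs=cv2.findContours(m,0,1)[0]
        k=max(cs,key=cv2.contourArea); print(N,a,rect(c,(k.reshape(-1,2)+.5)/8-.5+[x0,y0],.08))
    cx=v[(n*8)//2-40:(n*8)//2+40:20,(n*8)//2-40:(n*8)//2+40:20]; print(cx.ravel())
E
```

```text
[[693.6, -167.4], [607.1, -116.8], [573.0, -165.8], [664.9, -217.5]]
[[690.3, -166.0], [603.1, -114.2], [572.9, -166.1], [663.0, -215.2]]
sq top (array([641.5, 152.7]), array([641.5, 152.8]), array([62.4, 62.5]), 31.2)
sq side (array([642.6, 153. ]), array([642.6, 152.9]), array([61.2, 60.8]), 31.3)
top 222 (array([ 620.2, -130.5]), array([ 625.1, -128.3]), array([126.6,  69.8]), 1.8)
top 228 (array([ 620. , -130.8]), array([ 625.3, -128.7]), array([127. ,  70.5]), 1.8)
top 234 (array([ 619.9, -131.2]), array([ 625.7, -129.2]), array([127.7,  71.6]), 1.8)
[242 235 236 236 237 235 236 236 236 236 235 236 237 236 236 236]
side 222 (array([ 620.4, -166.1]), array([ 623.9, -139. ]), array([153.7, 163.1]), 80.4)
side 228 (array([ 620.8, -165.4]), array([ 623.9, -139. ]), array([153.7, 163.1]), 80.4)
side 234 (array([ 621.2, -164.6]), array([ 623.9, -139. ]), array([153.7, 163.1]), 80.4)
[251 246 240 241 211 253 247 252 151 233 221 185 137 135 130 129]
```

```bash
python3 -m creep '-1 0 0 0 0 0 -0.016;-1 0 0 0 0 0 0' 50
python3 -c "
from h import *
go(.6335,-.166,.35,-30)"
```

```text
time: 30.72
eef_pos: [0.4715, -0.0989, 0.3837]
orientation: [-3.141, -0.001, -0.52]
force: [-0.6, -1.2, 0.2]
opening: 0.0855
grip_force: 0.0
t 30.72 pos [ 0.4715 -0.0989  0.3837] rpy [-180.    -0.   -29.8] shift [ 6.95 -0.92  1.35] turn [-0.0003 -0.0002  0.0011] j1,7 [ 0.08 -1.97] F [-0.6 -1.2  0.2] open 0.0855 grip 0.0
```

```bash
python3 -m creep '-1 0.5 -0.1 0 0 0 0;-1 1 -0.13 0.1 0 0 0;-1 1 -0.13 0.2 0 0 0;-1 1 -0.13 0.2 0 0 0;-1 1 -0.13 0.2 0 0 0;-1 1 -0.13 0.2 0 0 0;-1 0.9 -0.1 0.2 0 0 0;-1 0.5 -0.07 0.2 0 0 0;-1 0 0 0 0 0 0;-1 0 0 0 0 0 0'
python3 -c "
from h import *
go(.6335,-.166,.23,-30)"
```

```text
time: 31.55
eef_pos: [0.6325, -0.1654, 0.3499]
orientation: [-3.142, 0.002, -0.523]
force: [-0.4, 0.3, -0.2]
opening: 0.0855
grip_force: 0.0
t 31.55 pos [ 0.6325 -0.1654  0.3499] rpy [-1.8e+02  1.0e-01 -3.0e+01] shift [0.05 0.   4.8 ] turn [-0.      0.0006  0.0002] j1,7 [ 0.13 -1.87] F [-0.4  0.3 -0.2] open 0.0855 grip 0.0
```

```bash
python3 -m creep '-1 0 0 0.5 0 0 0;-1 0 0 0.9 0 0 0;-1 0 0 0.9 0 0 0;-1 0 0 0.9 0 0 0;-1 0 0 0.8 0 0 0;-1 0 0 0.5 0 0 0;-1 0 0 0.25 0 0 0;-1 0 0 0 0 0 0;-1 0 0 0 0 0 0' 50
python3 -c "
from h import *
go(.6335,-.166,.23,-30)"
python3 -m creep '1 0 0 0 0 0 0;1 0 0 0 0 0 0;1 0 0 0 0 0 0;1 0 0 0 0 0 0;1 0 0 0 0 0 0;1 0 0 0 0 0 0' 50
python3 -c "
from h import *
go(.6335,-.166,.23,-30)"
```

```text
time: 32.3
eef_pos: [0.632, -0.1664, 0.2327]
orientation: [-3.141, -0.001, -0.524]
force: [0.2, 0.1, 0.5]
opening: 0.0855
grip_force: 0.0
t 32.3 pos [ 0.632  -0.1664  0.2327] rpy [-180.   -0.  -30.] shift [ 0.05 -0.04  0.11] turn [-0.0001 -0.0002 -0.0002] j1,7 [ 0.14 -1.86] F [0.2 0.1 0.5] open 0.0855 grip 0.0
time: 32.8
eef_pos: [0.633, -0.1667, 0.2344]
orientation: [-3.14, -0.004, -0.524]
force: [-0.1, -0.0, 5.8]
opening: 0.0628
grip_force: 58.7
t 32.8 pos [ 0.633  -0.1667  0.2344] rpy [-179.9   -0.2  -30. ] shift [ 0.   -0.04  0.18] turn [-0.0005 -0.0012 -0.0002] j1,7 [ 0.14 -1.86] F [-0.1 -0.   5.8] open 0.0628 grip 58.7
```

```bash
python3 -m creep '1 0 0 -0.2 0 0 0;1 0 0 -0.5 0 0 0;1 0 0 -0.9 0 0 0;1 0 0 -1 0 0 -0.036;1 0 0 -1 0 0 -0.036;1 0 0 -0.7 0 0 -0.036;1 0 0 -0.3 0 0 -0.036;1 0 0 0 0 0 -0.036;1 0 0 0 0 0 -0.036;1 0 0 0 0 0 -0.036'
python3 -m creep '1 0 0 0 0 0 0;1 0 0 0 0 0 0'
python3 -c "
from h import *
go(.39,-.29,.34,15.3)"
```

```text
time: 33.63
eef_pos: [0.6312, -0.1667, 0.3476]
orientation: [-3.142, 0.001, 0.273]
force: [-0.8, -0.3, -2.7]
opening: 0.0627
grip_force: 57.8
time: 33.8
eef_pos: [0.6313, -0.1667, 0.347]
orientation: [-3.141, 0.001, 0.264]
force: [0.0, -0.2, -1.7]
opening: 0.0625
grip_force: 57.8
t 33.8 pos [ 0.6313 -0.1667  0.347 ] rpy [-1.80e+02  1.00e-01  1.51e+01] shift [-10.61   2.21   0.28] turn [-0.0002  0.0003 -0.0009] j1,7 [ 0.25 -1.14] F [ 0.  -0.2 -1.7] open 0.0625 grip 57.8
```

```bash
python3 -m creep '1 -0.5 0.1 0 0 0 -0.001;1 -0.98 0.2 0 0 0 0;1 -0.98 0.2 0 0 0 0;1 -0.98 0.2 0 0 0 0;1 -0.98 0.2 0 0 0 0;1 -0.98 0.21 0 0 0 0;1 -0.98 0.21 0 0 0 0;1 -0.98 0.21 0 0 0 0;1 -0.98 0.21 0 0 0 0;1 -0.98 0.21 0 0 0 0'
python3 -m creep '1 -0.8 0.16 0 0 0 0;1 -0.49 0.1 0.2 0 0 0;1 0 0 0.6 0 0 0;1 0 0 1 0 0 0;1 0 0 1 0 0 0;1 0 0 0.9 0 0 0;1 0 0 0.6 0 0 0;1 0 0 0.4 0 0 0;1 0 0 0 0 0 0;1 0 0 0 0 0 0'
python3 -c "
from h import *
go(.39,-.29,.1964,15.3)"
```

```text
time: 34.63
eef_pos: [0.418, -0.2764, 0.3472]
orientation: [-3.141, 0.001, 0.268]
force: [-0.5, -0.1, -1.3]
opening: 0.0627
grip_force: 57.7
time: 35.47
eef_pos: [0.3909, -0.2905, 0.2295]
orientation: [-3.141, 0.0, 0.27]
force: [-0.3, 0.6, -1.6]
opening: 0.0629
grip_force: 57.7
t 35.47 pos [ 0.3909 -0.2905  0.2295] rpy [-180.     0.    15.5] shift [-0.03 -0.03  1.32] turn [-0.0002  0.0001  0.001 ] j1,7 [ 0.54 -0.74] F [-0.3  0.6 -1.6] open 0.0629 grip 57.7
```

```bash
python3 -m creep '1 -0.03 -0.03 0.4 0 0 0;1 0 0 0.4 0 0 0;1 0 0 0.3 0 0 0;1 0 0 0.1 0 0 0;1 0 0 0 0 0 0;1 0 0 0 0 0 0'
python3 -m creep '1 0 0 0.05 0 0 0;1 0 0 0 0 0 0;1 0 0 0 0 0 0'
python3 -c "
from h import *
go(.39,-.29,.1964,15.3)"
```

```text
time: 35.97
eef_pos: [0.39, -0.2901, 0.1994]
orientation: [-3.141, 0.0, 0.27]
force: [-0.7, -0.2, -1.9]
opening: 0.0623
grip_force: 57.7
time: 36.22
eef_pos: [0.3902, -0.2902, 0.1987]
orientation: [3.141, -0.0, 0.27]
force: [0.6, -0.9, -1.9]
opening: 0.0626
grip_force: 57.7
t 36.22 pos [ 0.3902 -0.2902  0.1987] rpy [180.   -0.   15.5] shift [-0.   -0.01  0.09] turn [ 0.0001 -0.0001  0.0011] j1,7 [ 0.54 -0.74] F [ 0.6 -0.9 -1.9] open 0.0626 grip 57.7
```

```bash
python3 -m creep '1 0 0 0.06 0 0 0;1 0 0 0 0 0 0;1 0 0 0 0 0 0'
python3 -m creep '1 0 0 0.05 0 0 0;1 0 0 0 0 0 0;1 0 0 0 0 0 0'
```

```text
time: 36.47
eef_pos: [0.39, -0.2901, 0.1969]
orientation: [-3.142, -0.0, 0.271]
force: [-1.1, 0.2, -2.0]
opening: 0.0626
grip_force: 57.7
time: 36.72
eef_pos: [0.3901, -0.2902, 0.1963]
orientation: [-3.142, -0.0, 0.27]
force: [-0.7, -0.0, 5.2]
opening: 0.0624
grip_force: 58.6
```

Contact. I'll release, rise and move aside for a clear view.

```bash
python3 -m creep '1 0 0 0 0 0 0;0.2 0 0 0 0 0 0;-0.2 0 0 0 0 0 0;-1 0 0 0 0 0 0;-1 0 0 0 0 0 0;-1 0 0 0 0 0 0;-1 0 0 0 0 0 0;-1 0 0 -0.3 0 0 0;-1 0 0 -0.8 0 0 0;-1 0 0 -1 0 0 0'
python3 -m creep '-1 0 0 -1 0 0 0;-1 0 0 -1 0 0 0;-1 0 0 -1 0 0 0;-1 0 0 -1 0 0 0;-1 0 0 -1 0 0 0;-1 0 0 -1 0 0 0;-1 -0.3 0.9 0 0 0 0;-1 -0.3 1 0 0 0 0;-1 -0.3 1 0 0 0 0;-1 -0.3 1 0 0 0 0'
python3 -m creep '-1 -0.3 1 0 0 0 0;-1 -0.3 1 0 0 0 0;-1 -0.3 1 0 0 0 0;-1 -0.3 1 0 0 0 0;-1 -0.3 1 0 0 0 0;-1 -0.3 1 0 0 0 0;-1 0 0 0 0 0 0'
python3 - <<'E'
from h import *
from rig import vision
t=vision.camera("top");s=vision.camera("side");np.savez("pics/top7.npz",**t);np.savez("pics/side7.npz",**s)
o=np.zeros((600,800,3),np.uint8); o[:300,:400]=cv2.resize(t["image"],(400,300));o[:300,400:]=cv2.resize(s["image"],(400,300))
o[300:,:300]=cv2.resize(t["image"][215:285,310:380],(300,300),interpolation=2);o[300:,400:700]=cv2.resize(s["image"][155:225,320:390],(300,300),interpolation=2)
cv2.imwrite("pics/g7.png",o[:,:,::-1])
E
```

```text
time: 37.55
eef_pos: [0.389, -0.2894, 0.2474]
orientation: [-3.138, 0.003, 0.271]
force: [0.7, -0.2, -0.3]
opening: 0.0852
grip_force: 0.0
time: 38.38
eef_pos: [0.387, -0.3929, 0.3991]
orientation: [3.141, -0.001, 0.271]
force: [1.1, 0.6, 0.3]
opening: 0.0853
grip_force: 0.0
time: 38.97
eef_pos: [0.3811, -0.5537, 0.3983]
orientation: [3.137, 0.003, 0.264]
force: [-0.8, -1.2, -0.3]
opening: 0.0853
grip_force: 0.0
```

View pics/g7.png

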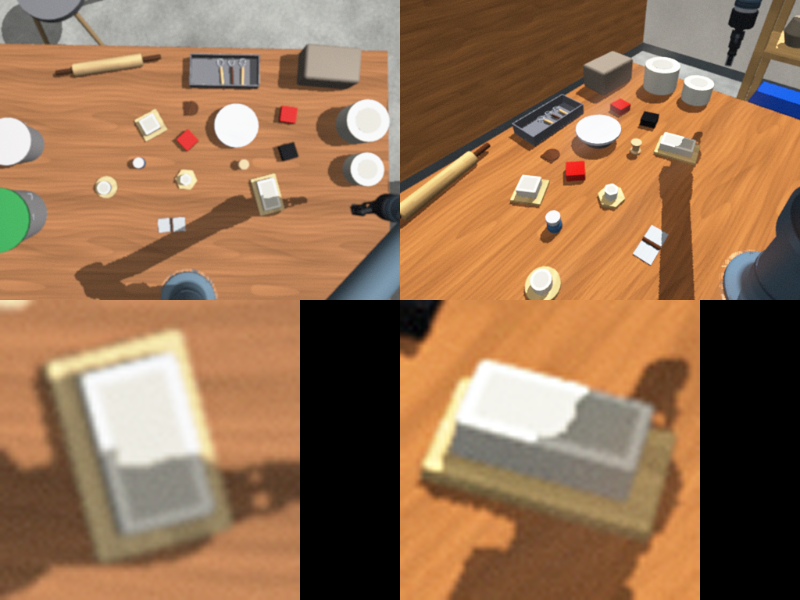

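All four moulds stand on their boards, and the jar and prop are in place. I'll check the offsets numerically from these clear views.

```bash
python3 - <<'E'
from h import *
t=load("pics/top7.npz");s=load("pics/side7.npz");k=300/70
def T(p,x0,y0,z,c): return plane(c,np.array(p)/k+[x0-.4,y0-.4],z)[:,:2]*1000
def rep(n,q):
    d=np.roll(q,-1,0)-q; print(n,"ctr",q.mean(0).round(1),"len",np.hypot(*d.T).round(1),"ang",np.degrees(np.arctan2(d[:,1],d[:,0])).round(1))
rep("obl top",T([[80,75],[178,52],[215,212],[122,237]],310,215,.042,t))
rep("board top",T([[48,68],[182,32],[231,222],[104,258]],310,215,.012,t))
rep("obl side",T([[82,60],[55,132],[230,170],[252,104]],320,155,.042,s))
def cont(c,n,x0,y0,w,h,f,z):
    im=cv2.resize(c["image"][y0:y0+h,x0:x0+w],None,fx=8,fy=8,interpolation=cv2.INTER_CUBIC)
    m=f(cv2.cvtColor(im,cv2.COLOR_RGB2HSV).astype(int)).astype(np.uint8); q=max(cv2.findContours(m,0,1)[0],key=cv2.contourArea)
    print(n,rect(c,(q.reshape(-1,2)+.5)/8-.5+[x0,y0],z))
w=lambda v:(v[...,1]<45)&(v[...,2]>200); p=lambda v:(v[...,2]>150)&(v[...,1]<140)
b=lambda v:(v[...,0]<100)&(v[...,0]>18)&(v[...,2]>140)|w(v)
for c,nm,B in((t,"top",dict(hex=(220,212,36,34),round=(117,220,36,36),square=(168,135,50,50))),(s,"side",dict(hex=(248,230,45,40),round=(155,335,56,49),square=(136,210,60,60)))):
    for n,r in B.items(): cont(c,nm+" "+n,*r,w,.042)
for n,i,v in(("top0 jar/prop",0,0),):
    a,d=load("pics/top0.npz")["image"].astype(int),t["image"].astype(int)
    for nm,(x0,y0) in dict(jar=(165,198),prop=(300,202),red=(226,166),black=(356,182)).items(): print(nm,"mean diff",np.abs(a[y0:y0+24,x0:x0+24]-d[y0:y0+24,x0:x0+24]).mean().round(1))
E
```

```text
obl top ctr [ 391.7 -289.2] len [ 67.1 108.3  63.9 110.3] ang [ -75.8 -166.5  106.    15.2]
board top ctr [ 389.4 -290. ] len [ 94.7 132.4  89.6 133.5] ang [ -74.  -165.1  106.7   17.1]
obl side ctr [ 393.1 -287.1] len [ 73.9 103.7  65.1 106.9] ang [ 107.6 -159.5  -75.2   15.7]
top hex (array([439.7,  15.5]), array([439.5,  15.3]), array([43.9, 41. ]), 59.1)
top round (array([404.1, 313.8]), array([404.1, 314.4]), array([49.3, 49.9]), 1.1)
top square (array([641.5, 152.7]), array([641.5, 152.8]), array([62. , 62.2]), 31.0)
side hex (array([442. ,  15.4]), array([441.7,  15.4]), array([38.6, 41.8]), 88.6)
side round (array([405.6, 314.3]), array([405.5, 314.2]), array([48.2, 47.5]), 0.0)
side square (array([642.6, 153. ]), array([642.5, 153.1]), array([60.8, 60.8]), 30.8)
jar mean diff 2.7
prop mean diff 2.9
red mean diff 2.8
black mean diff 3.5
```

Every mould is within about 2–3 mm and 1–2° of its board, and nothing else moved. Handing in.

```bash
python3 -c "
from rig import ticket
print(ticket.finish_job())"
```

```text
the job is handed in; nothing more can be done
None
```

All four moulds were taken off from the top down, set upright within about 3 mm of centre on their own boards (square and oblong in line to 1–2°) and released; the jar and prop did not move, and the job is handed in at about 39 s.

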